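# Find the twisted lid by rocking it, dry it out, close the keeper with the flat one

## Task

One of the two wooden lids has twisted in drying: press on the two corners of each lid at the end farther from its handle, where it lies on the worktop, until you have rocked the twisted one over. Then lay that lid flat in the dish drainer, handle up, and close the garlic keeper with the flat lid, fully home. Set the lids down rather than dropping them, and do not knock over or shove the keeper, the mugs, the glass, the mill or the shaker.

Things in the scene. Friction and masses are not known exactly. Their poses are not given: they have to be found in the camera images.
- lid_1_grip (a point): Mid-rail of the steel bridge handle of lid 1, 22 mm above the lid's top face, 32 mm above the worktop. Rail along y, 56 mm long, 12 mm thick in x (pinch along x), its top 12 mm above the point. x: along the lid's 130 mm side to the nearer, heavy end; z: upright while the lid rests, on the twisted one too. Light end 87 mm to -x, heavy end 43 mm to +x, long edges 47.5 mm to +-y of the point.
- lid_2_grip (a point): Mid-rail of the steel bridge handle of lid 2, 22 mm above the lid's top face, 32 mm above the worktop. Rail along y, 56 mm long, 12 mm thick in x (pinch along x), its top 12 mm above the point. x: along the lid's 130 mm side to the nearer, heavy end; z: upright while the lid rests, on the twisted one too. Light end 87 mm to -x, heavy end 43 mm to +x, long edges 47.5 mm to +-y of the point.
- lid_1: Lid 1: loose oak slab 130 x 95 x 10 mm with handle, 0.2 to 0.4 kg; origin at the centre of its underside, axes as its handle's. The lids look alike, one is flat, the other twisted. Press a corner about 12 mm in from both edges: a flat lid's top is 10 mm above the worktop there and does not give; a lid with a free corner tilts.
- lid_2: Lid 2: the same sizes and axes as lid 1. Whichever lid is twisted rests on three corners; its fourth, left or right at the light end (-x), stands 8 mm up (top face about 16 mm up at the pressing spot), goes down under less than 2 N, tilting the whole lid by 0.1 rad, and comes up again when let go.
- keeper: White stoneware garlic keeper, open on top, loose, 1.3 kg, 148 (x) x 113 (y) x 72 (z) mm; origin at the centre of its underside. A lid drops, either way round, into a rebate 136 x 101 x 10 mm (3 mm play a side), its ledge 62 mm up. Home, the lid is flush with the rim, its handle point 94 mm above the origin, 22 mm to +x or -x. A garlic bulb lies inside, below the ledge.
- rack: Black wire dish drainer on the draining board at the right of the worktop (y below 0), fixed, 330 (x) x 336 (y) x 118 mm, open on top; origin at the centre of its underside. Its floor is 20 mm above the origin and free over 276 (x) x 250 (y) mm at floor level; rim 112 mm high. A mug stands in its far right part; the half nearer the robot (-x) is empty.
- cupboard_edge (a point): Lower right front corner of the large wall cupboard that hangs over the back of the worktop. Its flat front runs from here 650 mm to the left, going 15 degrees away from the robot, and 1 m straight up; there is no cupboard to the right of this corner. Keep a raised gripper and wrist clear of it.
- pepper_mill: Dark wooden pepper mill, loose, 58 mm across, 170 mm tall; origin at the centre of its foot.
- salt_shaker: Glass salt shaker, loose, 44 mm across, 90 mm tall; origin at the centre of its foot.
- mug: White mug, loose, 79 mm across (109 with the handle), 89 mm tall; origin at the centre of its foot.
- glass: Tumbler, loose, 81 mm across, 92 mm tall; origin at the centre of its foot.
- rack_mug: Patterned white mug, loose, standing in the drainer, 89 mm across (126 with the handle), 100 mm tall; origin at the centre of its foot.
There are look-alikes about, which are no part of the job. What is shaped like the lid_1 but black is not meant.

How it is judged:
On the way:
1. the twisted lid, lying on the worktop, has been rocked over by pressing down its free corner (contact force between the fingers and lid_2 above 0.3 N and angle between lid_2_grip's own z axis and vertical between 0.06 and 0.16 rad and height (world z) of lid_2_grip below 0.042 m), for 0.1 s.
At the end, for the whole second after the job is handed in: Flat lid home in the keeper's rebate, level within 0.03 rad, handle point 89 to 98 mm above the keeper's origin; keeper upright. Twisted lid on the drainer's floor, handle up: handle point within 130 mm of its centre in x and y, 40 to 70 mm above its origin, tilt under 0.2 rad. Both at rest (horizontal distance between lid_1_grip and keeper below 0.03 m and z of lid_1_grip in the frame of keeper between 0.089 and 0.098 m and angle between each of lid_1_grip, keeper's own z axis and vertical below 0.03 rad and linear speed of each of lid_1, lid_2 below 0.02 m/s and x of lid_2_grip in the frame of rack between -0.13 and 0.13 m and y of lid_2_grip in the frame of rack between -0.13 and 0.13 m and z of lid_2_grip in the frame of rack between 0.04 and 0.07 m and angle between lid_2_grip's own z axis and vertical below 0.2 rad); the robot touches nothing.
It fails at once if a mug, the glass, the mill or the shaker shoved more than 30 mm (distance of any of pepper_mill, salt_shaker, mug, glass, rack_mug from where it was at the start of the episode above 0.03 m).
It fails at once if a mug, the glass, the mill or the shaker knocked over (angle between any of pepper_mill, salt_shaker, mug, glass, rack_mug's own z axis and vertical above 0.35 rad).
It fails at once if the keeper shoved more than 40 mm (distance of keeper from where it was at the start of the episode above 0.04 m).
It fails at once if a lid dropped (out of the fingers and faster than 0.8 m/s) ((linear speed of lid_1 above 0.8 m/s and contact force between the fingers and lid_1 below 0.05 N) or (linear speed of lid_2 above 0.8 m/s and contact force between the fingers and lid_2 below 0.05 N)).
It also fails if it takes over 70 s, if anything falls off the work surface, if the arm or the gripper's body presses on something with over 40 N, if the wrist force passes 120 N, or if a joint passes its speed limit or range.

## Robot

A 7-joint arm with a two-finger parallel gripper is mounted at the origin on a cart in front of the work surface, level with it; the furniture and walls round the work are solid. World frame = base frame: x ahead of the robot, y to its left, z up, the work surface at z = 0. Lengths are in m, angles in rad, forces in N, time in s.
With the tool pointing down it reaches from about 0.425 to 0.875 m from the base axis. Payload 4.7 kg.
Tool frame: the origin (TCP) lies midway between the tips of the shut fingers; the grasp point (between the pads) lies 19 mm behind it; z points along the fingers, y is the direction in which the jaws open and shut (so a half turn about z gives the same grasp; the last joint's range is limited). The gripper opens to 87 mm and grips with 3 to 60 N. Pads are 19 mm wide; open, the fingers measure 117 mm over their backs; the gripper's body (75 mm by 190 mm) begins 51 mm behind the grasp point.
Start: joints at [1.334, 0.321, -0.07, 1.45, 0.023, 1.371, -0.057], TCP at [0.161, -0.63, 0.201] pointing down, gripper open.
Joint ranges: [-2.86, 2.86], [-0.3, 2.09], [-1.38, 1.24], [0.06, 2.45], [-1.56, 4.7], [0.09, 2.05], [-2.69, 2.69]. Speed limits (rad/s): [2.57, 2.57, 3.14, 3.14, 3.14, 3.14, 3.14].

## Interface

Orientations are given as a rotation vector (axis times angle).
In Python, from bench import ctrl, optics gives the robot as it stands. The module is installed in compiled form; this text tells all that it offers.
- The arm moves only by the tool step_arm, never from a script. Its argument "deltas" is a list of rows, each a list of 7 numbers: the turn, a rotation vector about the tool's x, y, z in degrees, then the shift along the tool's x, y, z in mm, then the finger opening in mm, from 0 to 87. A call has exactly 8 rows; each row is the pose to reach, as a shift and turn from the pose commanded when the call began, along the tool's axes at that moment; what a row does not reach only later rows make up. A row lasts 1/8 s, in which the tool goes at most 62.5 mm and 10.7 degrees, less where a joint would pass 70% of its speed; a pose out of reach is approached as far as the arm can. A call with a gripper value outside its range is refused whole. The fingers move at their own pace and stop on an object; "newtons" is the grip in N (left out, the last holds). Time passes only in rows, so rows that repeat a pose let the fingers close, or fill a call up. It gives the time, the measured TCP pose, the force and the opening at its end, in the units of the state.
- ctrl.get_state(): the state, without advancing time (a new reading comes with each control period).
- optics.get_image(name): name is "scene" or "top" or "wrist"; returns the picture (400x640x3 uint8, red, green, blue); there is no depth.
- optics.get_calibration(name): a dict with "K" (3x3 intrinsics, pixels), "k1" (the pictures are not rectified: a ray, as slopes to the right and down, at radius r is drawn at 1 + k1 r^2 times it, then the intrinsics apply), "R" (3x3) and "t" (3): a world point X has camera coordinates R X + t. Camera axes: x right, y down, z forward; pixel columns grow to the right and rows downward; lengths in m; the calibration is good to about 2 mm. A picture is of the moment at which its call begins: read the wrist's pose just before it. get_calibration takes no time and is no camera call; for the wrist camera it gives the pose at the moment of the call.
- ctrl.close_job(): hands the job in, once; it reports no verdict.
The state is a dict: "time": time; "joint_positions": joint angles; "qd": joint speeds; "joint_torque": joint torques, N m; "position": TCP position; "tool_rot": TCP orientation; "ft_force": force on the tool from outside, world axes, zero at the start; "torque": the same for the moment, N m; "grip_width": opening from 0.0 (shut) to 1.0 (fully open).
Only numpy, scipy, OpenCV 4.12 (cv2) and the standard library are available. Lean on these libraries where they do the work, as an engineer would, in place of code of your own. Each camera call takes 0.05 s, during which the arm holds its last target.

## Working session

There is one attempt and no reset: what is moved stays moved. The work goes in short steps, Python scripts to look and compute and a tool call to move; the robot and the scene stay as the last step left them, time stands still between calls to the robot, and variables do not carry over. Pictures are saved under pics/ and viewed, and the job is handed in when it is done.

Besides the shell and the picture viewer there is one more tool, called after "Call:" in YAML: its name, and indented under it one key for each argument. step_arm: Moves the arm, as the interface text tells. Its arguments: {"type":"object","properties":{"deltas":{"type":"array"},"newtons":{"type":"number"}},"required":["deltas"]}

```bash
mkdir -p pics; ls
cat > h.py <<'E'
import numpy as np, cv2
from scipy.spatial.transform import Rotation as Ro
from bench import ctrl, optics
def snap(name,fn):
    c=optics.get_calibration(name); im=optics.get_image(name)
    cv2.imwrite('pics/'+fn+'.png',im[:,:,::-1]); np.savez('pics/'+fn+'.npz',im=im,**{k:np.array(c[k]) for k in('K','k1','R','t')})
    return im,c
def load(fn):
    d=np.load('pics/'+fn+'.npz'); return d['im'],d
def ray(c,px):
    p=np.linalg.inv(c['K'])@np.array([px[0],px[1],1.]); k=float(c['k1'])
    d=p[:2]; rd=np.hypot(*d); r=rd
    for _ in range(30): r=rd/(1+k*r*r)
    s=d*(r/rd if rd>0 else 1)
    R=np.array(c['R']);t=np.array(c['t'])
    return -R.T@t, R.T@np.array([s[0],s[1],1.])
def plane(c,px,z):
    o,d=ray(c,px); return o+d*(z-o[2])/d[2]
def proj(c,X):
    p=np.array(c['R'])@np.array(X)+np.array(c['t']); s=p[:2]/p[2]; s=s*(1+float(c['k1'])*(s@s)); q=np.array(c['K'])@[s[0],s[1],1]; return q[:2]
def tri(c1,p1,c2,p2):
    o1,d1=ray(c1,p1);o2,d2=ray(c2,p2); A=np.stack([d1,-d2],1); s=np.linalg.lstsq(A,o2-o1,rcond=None)[0]
    a=o1+s[0]*d1;b=o2+s[1]*d2; return (a+b)/2,np.linalg.norm(a-b)
E
python3 - <<'E'
from h import *
s=ctrl.get_state(); print(s['time'],s['position'],s['tool_rot'],s['ft_force'],s['grip_width'])
print(Ro.from_rotvec(s['tool_rot']).as_matrix().round(3))
for n in('scene','top','wrist'):
    im,c=snap(n,n+'0'); print(n,(-np.array(c['R']).T@np.array(c['t'])).round(3),np.array(c['R'])[2].round(3),c['k1'])
E
```

```text
pics
0.0 [ 0.16110016 -0.62910355  0.19994588] [-3.11502864e+00 -3.92699473e-01  5.78291075e-04] [ 0.95010662  0.2277989  -0.98503929] 0.9987687617245816
[[ 0.969  0.248 -0.001]
 [ 0.248 -0.969  0.002]
 [-0.    -0.002 -1.   ]]
scene [-0.505 -1.051  1.388] [ 0.507  0.603 -0.616] -0.09154206885450436
top [-0.347 -0.103  1.7  ] [ 0.475  0.135 -0.869] -0.043575258858594326
wrist [ 0.232 -0.611  0.384] [-0.256 -0.064 -0.965] 0.0034079642933977964
```

View pics/scene0.png

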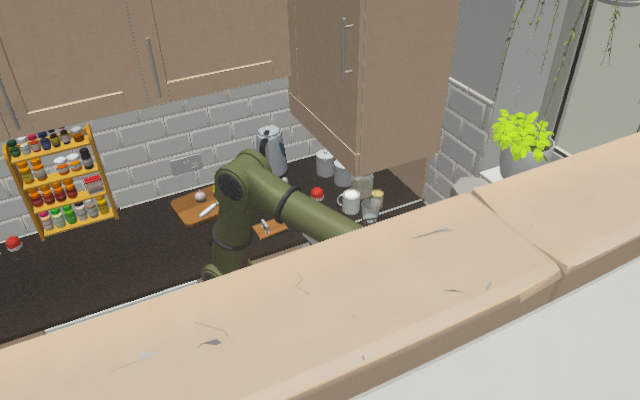

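View pics/top0.png

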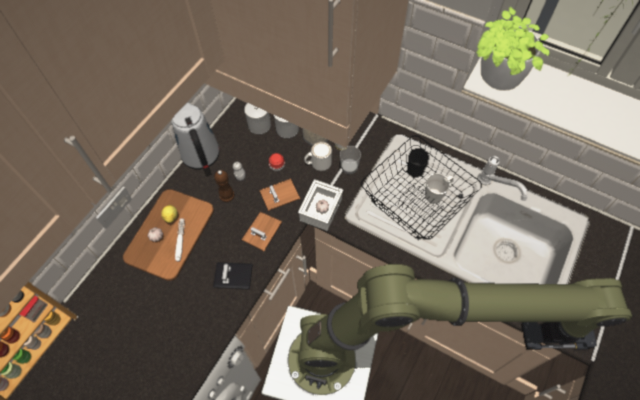

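View pics/wrist0.png

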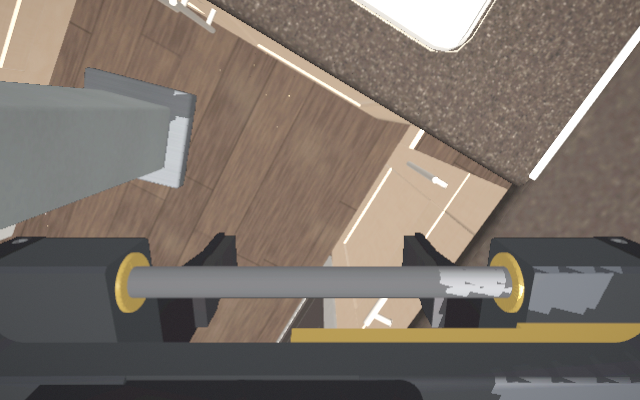

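Run:
```python
from h import *
im,c=load('top0')
cr=im[120:300,200:380,::-1]; cv2.imwrite('pics/top0a.png',cv2.resize(cr,None,fx=4,fy=4,interpolation=cv2.INTER_CUBIC)[:600,:720])
cr=im[120:260,330:500,::-1]; cv2.imwrite('pics/top0b.png',cv2.resize(cr,None,fx=4,fy=4,interpolation=cv2.INTER_CUBIC))
for n,p,z in[('lidA',(279,193),.01),('lidB',(261,231),.01),('keeper',(321,203),.072),('black',(233,274),.01),('mug',(320,155),.09),('glass',(350,159),.09),('mill',(223,185),.1),('shaker',(239,170),.05),('red',(277,160),.03),('rackmug',(437,188),.1)]: print(n,plane(c,p,z).round(3))
```

```text
lidA [0.565 0.318 0.01 ]
lidB [0.392 0.335 0.01 ]
keeper [0.529 0.14  0.072]
black [0.205 0.379 0.01 ]
mug [0.724 0.195 0.09 ]
glass [0.734 0.079 0.09 ]
mill [0.497 0.508 0.1  ]
shaker [0.603 0.49  0.05 ]
red [0.697 0.366 0.03 ]
rackmug [ 0.683 -0.261  0.1  ]
```

View pics/top0a.png

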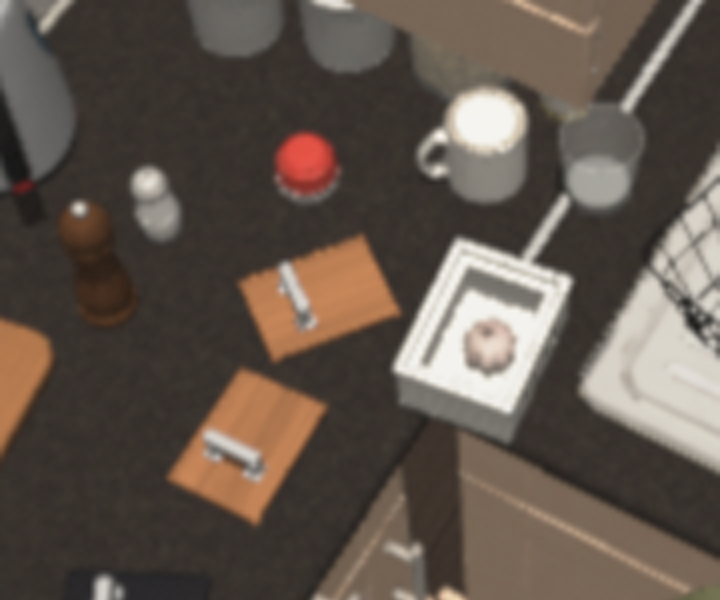

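View pics/top0b.png

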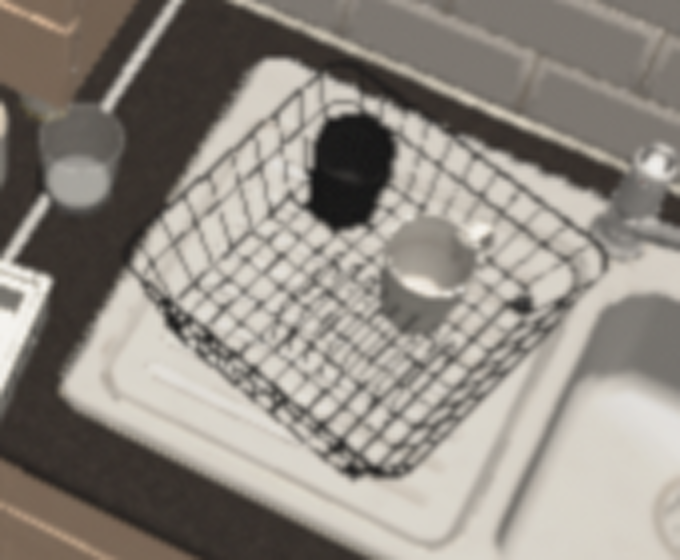

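Run:
```python
from h import *
im,c=load('top0')
hsv=cv2.cvtColor(im,cv2.COLOR_RGB2HSV); m=cv2.inRange(hsv,(5,110,60),(20,255,255)); 
cs,_=cv2.findContours(m,cv2.RETR_EXTERNAL,cv2.CHAIN_APPROX_NONE)
for k in cs:
    if 200<cv2.contourArea(k)<1500:
        r=cv2.minAreaRect(k); print(np.round(r[0]),cv2.contourArea(k))
        w=np.array([plane(c,p[0],.01)[:2] for p in k],np.float32); r=cv2.minAreaRect(w); print(np.round(r[0],3),np.round(r[1],3),r[2])
        print(cv2.boxPoints(r).round(3).tolist())
q=lambda u,v,z:print((u,v),plane(c,(200+u/4,120+v/4),z).round(3))
q2=lambda u,v,z:print((u,v),plane(c,(330+u/4,120+v/4),z).round(3))
print('handles');q(285,267,.044);q(308,322,.044);q(210,437,.044);q(260,468,.044)
print('keeper');[q(*a,.072) for a in((460,240),(573,275),(515,410),(398,365))]
print('rack rim');[q2(*a,.112) for a in((130,245),(335,68),(605,250),(385,470))]
print('faucet');print(plane(c,(490,165),.2))
for z in(.4,.5,.6): print('cup',z,plane(c,(349,125),z))
```

```text
[262. 230.] 832.0
[0.395 0.334] [0.1   0.137] 77.82442474365234
[[0.3179999887943268, 0.30000001192092896], [0.4519999921321869, 0.2709999978542328], [0.4729999899864197, 0.36800000071525574], [0.33899998664855957, 0.3970000147819519]]
[279. 194.] 624.0
[0.561 0.317] [0.101 0.135] 38.431705474853516
[[0.47999998927116394, 0.33799999952316284], [0.5640000104904175, 0.23199999332427979], [0.6430000066757202, 0.29499998688697815], [0.5590000152587891, 0.4009999930858612]]
handles
(285, 267) [0.566 0.347 0.044]
(308, 322) [0.513 0.308 0.044]
(210, 437) [0.376 0.359 0.044]
(260, 468) [0.358 0.305 0.044]
keeper
(460, 240) [0.62  0.188 0.072]
(573, 275) [0.609 0.075 0.072]
(515, 410) [0.459 0.093 0.072]
(398, 365) [0.476 0.208 0.072]
rack rim
(130, 245) [0.635 0.01  0.112]
(335, 68) [ 0.882 -0.139  0.112]
(605, 250) [ 0.74  -0.414  0.112]
(385, 470) [ 0.467 -0.253  0.112]
faucet
[ 0.76048114 -0.41992486  0.2       ]
cup 0.4 [0.65406385 0.07751817 0.4       ]
cup 0.5 [0.57708237 0.06364639 0.5       ]
cup 0.6 [0.50010089 0.04977461 0.6       ]
```

Run:
```python
from h import *
a,ca=load('top0');b,cb=load('scene0')
cv2.imwrite('pics/c1.png',cv2.resize(a[80:150,300:400,::-1],None,fx=6,fy=6,interpolation=cv2.INTER_CUBIC))
cv2.imwrite('pics/c2.png',cv2.resize(b[130:230,300:400,::-1],None,fx=6,fy=6,interpolation=cv2.INTER_CUBIC))
print(tri(ca,(349,127),cb,(361,176)))
```

```text
(array([0.73434626, 0.09969763, 0.25326663]), np.float64(0.03952735103747578))
```

View pics/c1.png

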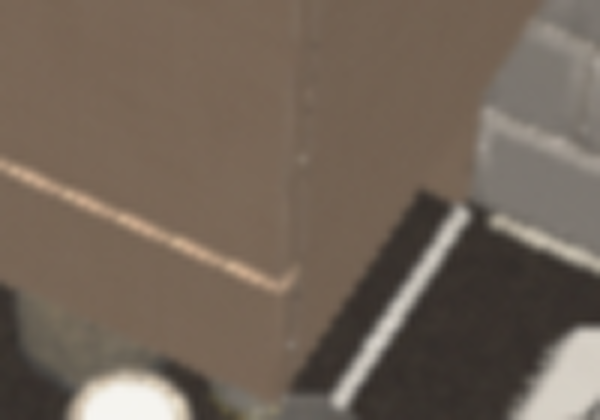

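View pics/c2.png

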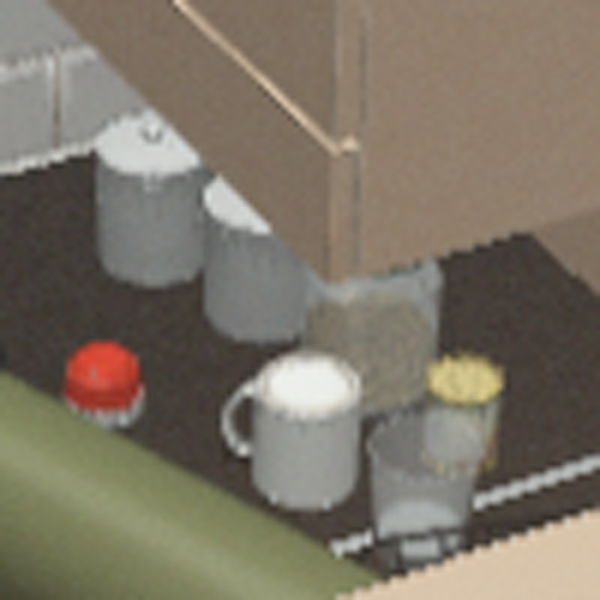

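Run:
```python
from h import *
a,ca=load('top0');b,cb=load('scene0')
print(tri(ca,(347.2,146.3),cb,(355.5,176.7)))
```

```text
(array([0.65809826, 0.07897225, 0.278867  ]), np.float64(0.003135333844351888))
```

```bash
cat >> h.py <<'E'
def delta(x,y,z,yaw,tilt=(0,0)):
    "target TCP world pose -> row (deg, mm) in current tool axes. tilt: extra rotation (deg) about world x,y"
    s=ctrl.get_state(); R0=Ro.from_rotvec(s['tool_rot'])
    a=np.radians(yaw); M=np.array([[np.cos(a),np.sin(a),0],[np.sin(a),-np.cos(a),0],[0,0,-1]]).T
    M=np.array([[np.cos(a),np.sin(a),0],[np.sin(a),-np.cos(a),0],[0,0,-1.]])
    Rt=Ro.from_rotvec(np.radians([tilt[0],tilt[1],0]))*Ro.from_matrix(M)
    rel=(R0.inv()*Rt).as_rotvec(degrees=True); d=R0.inv().apply(np.array([x,y,z])-s['position'])*1000
    print([round(float(v),1) for v in [*rel,*d]])
def st():
    s=ctrl.get_state(); R=Ro.from_rotvec(s['tool_rot']).as_matrix()
    print('t',round(s['time'],2),'pos',np.round(s['position'],4),'yaw',round(np.degrees(np.arctan2(R[1,0],R[0,0])),2),'z',R[:,2].round(3),'F',np.round(s['ft_force'],2),'w',round(s['grip_width']*87,1)); print('q',np.round(s['joint_positions'],2))
E
python3 - <<'E'
from h import *
st(); delta(.38,-.38,.25,45); delta(.38,-.38,.25,55)
print(optics.get_calibration('wrist')['K'])
E
```

```text
t 0.15 pos [ 0.1612 -0.6292  0.2002] yaw 14.37 z [-0.     0.001 -1.   ] F [ 0.29  0.08 -0.13] w 86.9
q [ 1.33  0.32 -0.07  1.45  0.02  1.37 -0.06]
[-0.1, -0.0, -30.6, 273.8, -187.2, -49.5]
[-0.1, -0.0, -40.6, 273.8, -187.2, -49.5]
[[335.74139356   0.         319.25251925]
 [  0.         335.74139356 200.84961303]
 [  0.           0.           1.        ]]
```

Call:
step_arm:
  deltas:
    - [0,0,-4,30,-20,-10,87]
    - [0,0,-10,75,-50,-25,87]
    - [0,0,-17,125,-85,-40,87]
    - [0,0,-24,175,-120,-50,87]
    - [0,0,-31,222,-152,-50,87]
    - [0,0,-36,255,-175,-50,87]
    - [0,0,-40,274,-187,-50,87]
    - [0,0,-40,274,-187,-50,87]

```text
time: 1.15
position: [0.3808, -0.3803, 0.2508]
tool_rot: [-2.793, -1.438, 0.001]
ft_force: [-0.9, 0.6, -0.3]
grip_width: 1.001
```

Run:
```python
from h import *
st(); delta(.48,-.02,.25,90)
```

```text
t 1.15 pos [ 0.3808 -0.3803  0.2508] yaw 54.46 z [-0. -0. -1.] F [-0.94  0.65 -0.29] w 87.1
q [ 1.06  0.08 -0.34  1.64  0.03  1.43  0.09]
[-0.0, 0.0, -35.5, 350.8, -128.7, 0.8]
```

Call:
step_arm:
  deltas:
    - [0,0,-3,35,-13,0,87]
    - [0,0,-9,90,-33,0,87]
    - [0,0,-15,145,-53,0,87]
    - [0,0,-21,200,-73,0,87]
    - [0,0,-27,255,-93,0,87]
    - [0,0,-32,310,-113,0,87]
    - [0,0,-35.5,351,-129,1,87]
    - [0,0,-35.5,351,-129,1,87]

```text
time: 2.15
position: [0.4806, -0.0187, 0.2502]
tool_rot: [-2.221, -2.222, -0.001]
ft_force: [-0.1, -0.7, -0.2]
grip_width: 0.997
```

Run:
```python
from h import *
st(); snap('wrist','w1'); st(); delta(.48,.22,.23,90)
snap('top','t1')
```

```text
t 2.15 pos [ 0.4806 -0.0187  0.2502] yaw 90.02 z [ 0.     0.001 -1.   ] F [-0.07 -0.66 -0.15] w 86.8
q [ 0.73 -0.05 -0.71  1.76 -0.03  1.42  0.02]
t 2.2 pos [ 0.4802 -0.0214  0.25  ] yaw 89.79 z [-0.    -0.001 -1.   ] F [ 0.33  0.36 -0.4 ] w 86.8
q [ 0.73 -0.05 -0.71  1.76 -0.03  1.42  0.02]
[-0.0, 0.0, -0.2, 241.4, -1.1, 19.8]
```

View pics/w1.png

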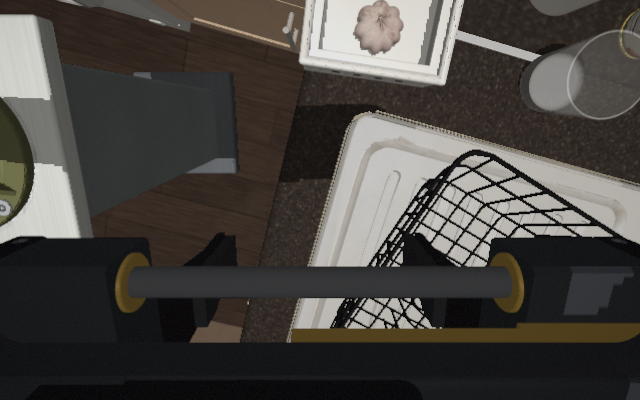

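View pics/t1.png

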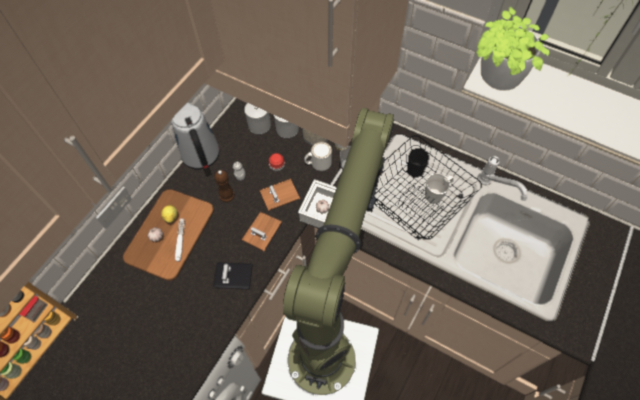

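Call:
step_arm:
  deltas:
    - [0,0,0,30,7,0,87]
    - [0,0,0,70,17,0,87]
    - [0,0,0,120,20,5,87]
    - [0,0,0,170,15,10,87]
    - [0,0,0,210,5,15,87]
    - [0,0,0,235,0,20,87]
    - [0,0,0,241,-1,20,87]
    - [0,0,0,241,-1,20,87]

```text
time: 3.25
position: [0.4806, 0.2186, 0.2299]
tool_rot: [2.227, 2.215, -0.001]
ft_force: [-0.1, -0.0, -0.5]
grip_width: 1.004
```

Run:
```python
from h import *
st(); snap('wrist','w2'); st()
```

```text
t 3.25 pos [0.4806 0.2186 0.2299] yaw 89.68 z [-0.    -0.001 -1.   ] F [-0.05 -0.01 -0.46] w 87.4
q [ 0.42  0.12 -0.96  1.68  0.1   1.39 -0.56]
t 3.3 pos [0.4807 0.2183 0.23  ] yaw 89.65 z [ 0.    -0.001 -1.   ] F [-0.61 -0.23  0.33] w 86.9
q [ 0.42  0.12 -0.96  1.68  0.1   1.39 -0.56]
```

View pics/w2.png

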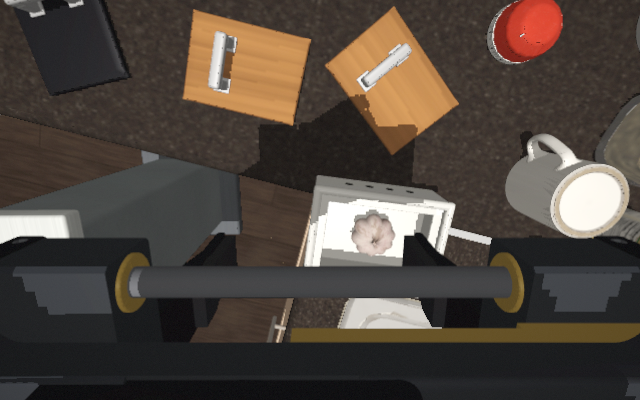

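Run:
```python
from h import *
im,c=load('w2')
cv2.imwrite('pics/w2c.png',cv2.resize(im[0:165,170:470,::-1],None,fx=2.6,fy=2.6,interpolation=cv2.INTER_CUBIC))
hsv=cv2.cvtColor(im,cv2.COLOR_RGB2HSV); m=cv2.inRange(hsv,(4,100,40),(22,255,255)); m[165:]=0;m[:,480:]=0
m=cv2.morphologyEx(m,cv2.MORPH_OPEN,np.ones((3,3)))
cs,_=cv2.findContours(m,cv2.RETR_EXTERNAL,cv2.CHAIN_APPROX_NONE)
for k in cs:
    if cv2.contourArea(k)>4000:
        h=cv2.convexHull(k); ap=cv2.approxPolyDP(h,6,True)[:,0]
        print(cv2.contourArea(k),ap.tolist()); print([plane(c,p,.010)[:2].round(4).tolist() for p in ap])
        w=np.array([plane(c,p[0],.01)[:2] for p in k],np.float32); r=cv2.minAreaRect(w); print(np.round(r[0],4),np.round(r[1],4),r[2])
for p in[(218,34),(216,90),(408,47),(363,80)]: print(p,plane(c,p,.044).round(4))
```

```text
10384.0 [[193, 9], [310, 39], [292, 125], [182, 98]]
[[0.3471, 0.3947], [0.4725, 0.3646], [0.4502, 0.2725], [0.3247, 0.3034]]
[0.3989 0.3335] [0.0963 0.1307] 76.49222564697266
10078.5 [[395, 7], [458, 104], [390, 154], [325, 64]]
[[0.5642, 0.3955], [0.6423, 0.295], [0.5668, 0.2378], [0.4889, 0.3389]]
[0.5655 0.3168] [0.0961 0.1304] 38.47718048095703
(218, 34) [0.3811 0.3635 0.044 ]
(216, 90) [0.3744 0.3102 0.044 ]
(408, 47) [0.5724 0.3504 0.044 ]
(363, 80) [0.5278 0.3192 0.044 ]
```

View pics/w2c.png

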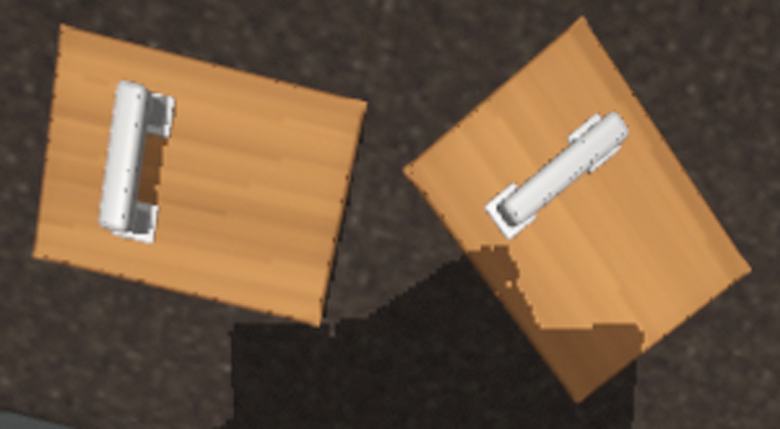

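Run:
```python
from h import *
delta(.4413,.287,.026,90)
```

```text
[0.0, 0.1, -0.4, 68.6, -39.8, 203.9]
```

Call:
step_arm:
  deltas:
    - [0,0,0,30,-20,30,0]
    - [0,0,0,60,-35,80,0]
    - [0,0,0,68.5,-40,130,0]
    - [0,0,0,68.5,-40,165,0]
    - [0,0,0,68.5,-40,190,0]
    - [0,0,0,68.5,-40,204,0]
    - [0,0,0,68.5,-40,204,0]
    - [0,0,0,68.5,-40,204,0]
  newtons: 20

```text
time: 4.3
position: [0.4407, 0.2896, 0.0271]
tool_rot: [2.224, 2.217, 0.003]
ft_force: [-0.4, -0.5, 0.8]
grip_width: 0.174
```

Run:
```python
from h import *
st(); snap('wrist','w3'); st()
```

```text
t 4.3 pos [0.4407 0.2896 0.0271] yaw 89.82 z [ 0.002  0.001 -1.   ] F [-0.41 -0.47  0.81] w 15.2
q [ 0.19  0.36 -0.94  1.92  0.34  1.02 -0.9 ]
t 4.35 pos [0.4407 0.2898 0.0272] yaw 89.84 z [ 0.002  0.001 -1.   ] F [-0.14  0.36 -0.05] w 10.9
q [ 0.19  0.36 -0.94  1.92  0.34  1.02 -0.9 ]
```

View pics/w3.png

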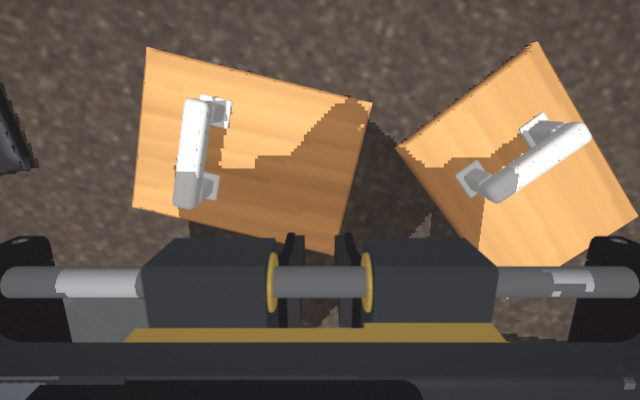

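Call:
step_arm:
  deltas:
    - [0,0,0,-1,0,3,0]
    - [0,0,0,-2,0,7,0]
    - [0,0,0,-2,0,10,0]
    - [0,0,0,-2,0,12,0]
    - [0,0,0,-2,0,14.5,0]
    - [0,0,0,-2,0,14.5,0]
    - [0,0,0,-2,0,14.5,0]
    - [0,0,0,-2,0,14.5,0]

```text
time: 5.35
position: [0.4397, 0.2876, 0.0116]
tool_rot: [2.224, 2.219, 0.0]
ft_force: [0.6, 0.1, -0.4]
grip_width: 0.002
```

Run:
```python
from h import *
st(); snap('wrist','w4'); F=[]
st()
```

```text
t 5.35 pos [0.4397 0.2876 0.0116] yaw 89.87 z [ 0.  0. -1.] F [ 0.61  0.09 -0.43] w 0.2
q [ 0.18  0.38 -0.93  1.94  0.36  1.   -0.92]
t 5.4 pos [0.4397 0.2875 0.0116] yaw 89.87 z [ 0. -0. -1.] F [-0.34  0.42 -0.36] w 0.2
q [ 0.18  0.38 -0.93  1.94  0.36  1.   -0.92]
```

View pics/w4.png

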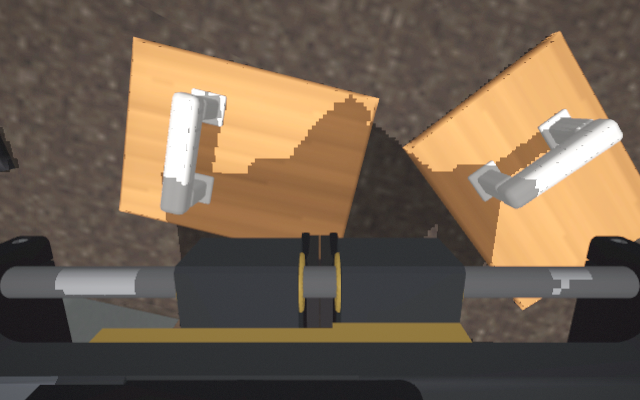

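Call:
step_arm:
  deltas:
    - [0,0,0,0,0,1,0]
    - [0,0,0,0,0,2,0]
    - [0,0,0,0,0,3,0]
    - [0,0,0,0,0,3,0]
    - [0,0,0,0,0,3,0]
    - [0,0,0,0,0,3,0]
    - [0,0,0,0,0,3,0]
    - [0,0,0,0,0,3,0]

```text
time: 6.4
position: [0.4396, 0.2875, 0.0085]
tool_rot: [2.224, 2.219, -0.0]
ft_force: [-0.2, -0.5, 1.1]
grip_width: 0.006
```

Run:
```python
from h import *
st(); snap('wrist','w5');st()
a,_=load('w4');b,_=load('w5'); cv2.imwrite('pics/d.png',cv2.resize(np.vstack([a[20:250,100:400,::-1],b[20:250,100:400,::-1]]),None,fx=1.3,fy=1.3))
```

```text
t 6.4 pos [0.4396 0.2875 0.0085] yaw 89.87 z [-0. -0. -1.] F [-0.22 -0.54  1.12] w 0.5
q [ 0.17  0.39 -0.92  1.94  0.37  0.99 -0.92]
t 6.45 pos [0.4396 0.2875 0.0085] yaw 89.87 z [-0. -0. -1.] F [0.13 0.02 0.93] w 0.1
q [ 0.17  0.39 -0.92  1.94  0.37  0.99 -0.92]
```

View pics/d.png

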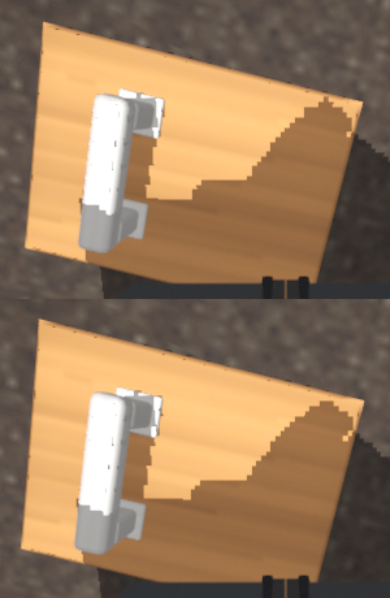

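```bash
cat > lidfit.py <<'E'
from h import *
def corners(fn,box,z=.01):
    im,c=load(fn); hsv=cv2.cvtColor(im,cv2.COLOR_RGB2HSV); m=cv2.inRange(hsv,(4,80,30),(24,255,255))
    mm=np.zeros_like(m); x0,y0,x1,y1=box; mm[y0:y1,x0:x1]=m[y0:y1,x0:x1]
    mm=cv2.morphologyEx(mm,cv2.MORPH_OPEN,np.ones((3,3)))
    k=max(cv2.findContours(mm,cv2.RETR_EXTERNAL,cv2.CHAIN_APPROX_NONE)[0],key=cv2.contourArea)
    ap=cv2.approxPolyDP(cv2.convexHull(k),4,True)[:,0]
    return [(p.tolist(),plane(c,p,z)[:2].round(4).tolist()) for p in ap]
E
python3 - <<'E'
from lidfit import *
for f in('w3','w4','w5'):
    im,c=load(f)
    print(f,*corners(f,(90,20,385,250)),sep='\n ')
    hsv=cv2.cvtColor(im,cv2.COLOR_RGB2HSV)
    m=((hsv[...,1]<40)&(hsv[...,2]>225)).astype(np.uint8); m[:,:140]=0;m[:,240:]=0;m[:70]=0;m[215:]=0
    ys,xs=np.nonzero(m); k=np.stack([xs,ys],1)
    ke=cv2.convexHull(k); r=cv2.minAreaRect(ke); print('handle',r, plane(c,r[0],.044).round(4))
E
```

```text
w3
 ([146, 47], [0.3471, 0.3949])
 ([372, 102], [0.4724, 0.3656])
 ([334, 249], [0.4514, 0.2747])
 ([305, 249], [0.4327, 0.2748])
 ([131, 206], [0.3251, 0.304])
handle ((203.21652221679688, 134.03659057617188), (45.91826248168945, 79.33700561523438), 7.471559047698975) [0.3855 0.3502 0.044 ]
w4
 ([132, 38], [0.3468, 0.3944])
 ([377, 97], [0.4715, 0.3658])
 ([343, 237], [0.4548, 0.287])
 ([227, 237], [0.3865, 0.2872])
 ([120, 211], [0.3262, 0.3033])
handle ((192.696533203125, 136.72254943847656), (52.07958984375, 96.7083740234375), 8.746162414550781) [0.3849 0.348  0.044 ]
w5
 ([129, 35], [0.347, 0.3951])
 ([379, 97], [0.4719, 0.3656])
 ([344, 237], [0.4551, 0.2881])
 ([218, 237], [0.3822, 0.2883])
 ([116, 212], [0.3257, 0.3036])
handle ((190.0, 137.0), (53.2652702331543, 97.98179626464844), 9.462321281433105) [0.3848 0.3481 0.044 ]
```

Run:
```python
from h import *
delta(.458,.3557,.024,90);delta(.458,.3557,.0115,90)
```

```text
[-0.0, 0.0, -0.1, 68.3, 18.2, -15.5]
[-0.0, 0.0, -0.1, 68.3, 18.2, -3.0]
```

Call:
step_arm:
  deltas:
    - [0,0,0,0,0,-16,0]
    - [0,0,0,30,8,-19,0]
    - [0,0,0,60,16,-19,0]
    - [0,0,0,68,18,-16,0]
    - [0,0,0,68,18,-11,0]
    - [0,0,0,68,18,-6,0]
    - [0,0,0,68,18,-3,0]
    - [0,0,0,68,18,-3,0]

```text
time: 7.45
position: [0.4577, 0.3546, 0.0111]
tool_rot: [2.224, 2.218, -0.002]
ft_force: [-0.3, 0.0, -0.6]
grip_width: 0.003
```

Run:
```python
from h import *
st(); snap('wrist','w6');st()
```

```text
t 7.45 pos [0.4577 0.3546 0.0111] yaw 89.84 z [-0.001 -0.001 -1.   ] F [-0.28  0.02 -0.61] w 0.2
q [ 0.02  0.5  -0.89  1.81  0.44  1.05 -1.04]
t 7.5 pos [0.4578 0.3549 0.0114] yaw 89.84 z [-0.    -0.001 -1.   ] F [0.69 0.17 0.  ] w 0.7
q [ 0.02  0.5  -0.89  1.81  0.44  1.05 -1.04]
```

View pics/w6.png

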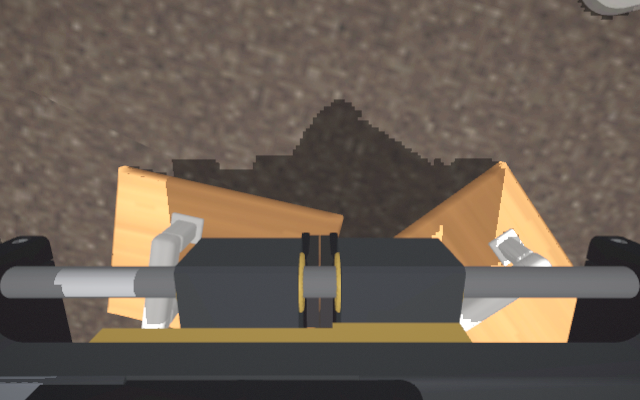

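Call:
step_arm:
  deltas:
    - [0,0,0,0,0,1,0]
    - [0,0,0,0,0,2,0]
    - [0,0,0,0,0,3.5,0]
    - [0,0,0,0,0,4,0]
    - [0,0,0,0,0,4,0]
    - [0,0,0,0,0,4,0]
    - [0,0,0,0,0,4,0]
    - [0,0,0,0,0,4,0]

```text
time: 8.5
position: [0.4578, 0.3555, 0.0075]
tool_rot: [2.224, 2.219, 0.0]
ft_force: [-0.5, -0.0, 0.7]
grip_width: 0.003
```

Run:
```python
from lidfit import *
st(); snap('wrist','w7');st()
for f in('w6','w7'): 
  im,c=load(f);print(f,*corners(f,(90,120,385,330)),sep='\n ')
  print('pred',proj(c,(.347,.3945,.01)),proj(c,(.472,.3655,.01)),proj(c,(.472,.3655,.017)))
```

```text
t 8.5 pos [0.4578 0.3555 0.0075] yaw 89.87 z [ 0. -0. -1.] F [-0.55 -0.04  0.73] w 0.3
q [ 0.02  0.5  -0.88  1.81  0.45  1.04 -1.04]
t 8.55 pos [0.4578 0.3554 0.0075] yaw 89.87 z [-0. -0. -1.] F [-0.1  -0.05 -0.6 ] w 0.3
q [ 0.02  0.5  -0.88  1.81  0.45  1.04 -1.04]
w6
 ([111, 265], [0.3336, 0.3366])
 ([118, 167], [0.3474, 0.396])
 ([123, 165], [0.3504, 0.3971])
 ([343, 216], [0.4726, 0.3671])
 ([339, 234], [0.4704, 0.3561])
 ([148, 266], [0.3557, 0.3359])
pred [117.66094327 169.73855125] [341.92457531 218.68411488] [342.74070439 222.65120741]
w7
 ([114, 170], [0.3473, 0.3958])
 ([343, 218], [0.4724, 0.368])
 ([339, 236], [0.4703, 0.3571])
 ([144, 266], [0.3555, 0.3385])
 ([108, 266], [0.3344, 0.3386])
pred [113.90752595 172.39709453] [342.15043594 222.19798907] [342.99581324 226.35345698]
```

Call:
step_arm:
  deltas:
    - [0,0,0,0,0,0.5,0]
    - [0,0,0,0,0,1,0]
    - [0,0,0,0,0,1.5,0]
    - [0,0,0,0,0,2,0]
    - [0,0,0,0,0,2.5,0]
    - [0,0,0,0,0,3,0]
    - [0,0,0,0,0,3,0]
    - [0,0,0,0,0,3,0]

```text
time: 9.55
position: [0.4578, 0.3554, 0.0045]
tool_rot: [2.224, 2.219, -0.0]
ft_force: [0.9, 0.5, 0.9]
grip_width: 0.006
```

Run:
```python
from lidfit import *
st(); snap('wrist','w8');st()
for f in('w8',): 
  im,c=load(f);print(f,*corners(f,(90,120,385,330)),sep='\n ')
  print('pred',proj(c,(.347,.3945,.01)),proj(c,(.472,.3655,.01)),proj(c,(.472,.3655,.017)))
a,_=load('w6');b,_=load('w8'); cv2.imwrite('pics/d2.png',cv2.resize(np.vstack([a[150:340,80:400,::-1],b[150:340,80:400,::-1]]),None,fx=1.5,fy=1.5))
```

```text
t 9.55 pos [0.4578 0.3554 0.0045] yaw 89.87 z [-0. -0. -1.] F [0.88 0.55 0.88] w 0.5
q [ 0.01  0.51 -0.88  1.81  0.45  1.04 -1.04]
t 9.6 pos [0.4578 0.3554 0.0045] yaw 89.87 z [-0. -0. -1.] F [-0.14 -0.2  -0.79] w 0.5
q [ 0.01  0.51 -0.88  1.81  0.45  1.04 -1.04]
w8
 ([104, 265], [0.3342, 0.3407])
 ([115, 169], [0.3497, 0.3969])
 ([343, 220], [0.4722, 0.3678])
 ([340, 237], [0.4707, 0.3577])
 ([142, 266], [0.3561, 0.34])
pred [110.62018795 173.42113381] [342.53169589 223.95331886] [343.40439626 228.2408947 ]
```

View pics/d2.png

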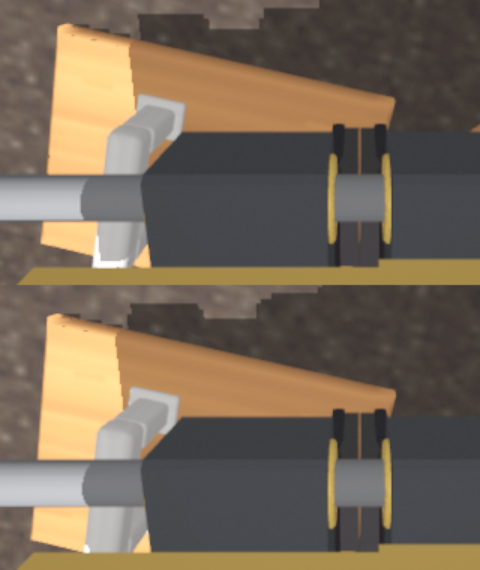

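Run:
```python
from h import *
im,c=snap('top','t2'); print(proj(c,(.4578,.3554,.0045)))
cv2.imwrite('pics/t2c.png',cv2.resize(im[150:270,200:340,::-1],None,fx=5,fy=5,interpolation=cv2.INTER_CUBIC))
im,c=snap('scene','s2'); print(proj(c,(.4578,.3554,.0045)))
cv2.imwrite('pics/s2c.png',im[:,:,::-1])
```

```text
[261.49834881 215.23500386]
[276.970627   219.41692219]
```

View pics/t2c.png

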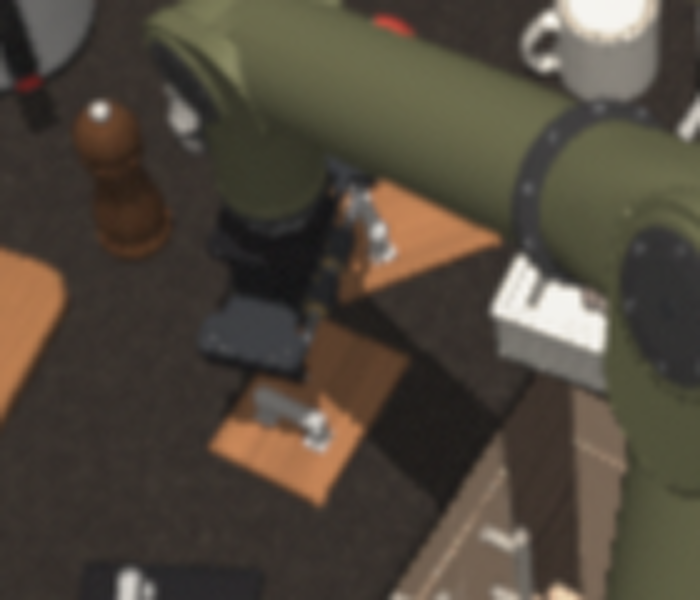

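View pics/s2c.png

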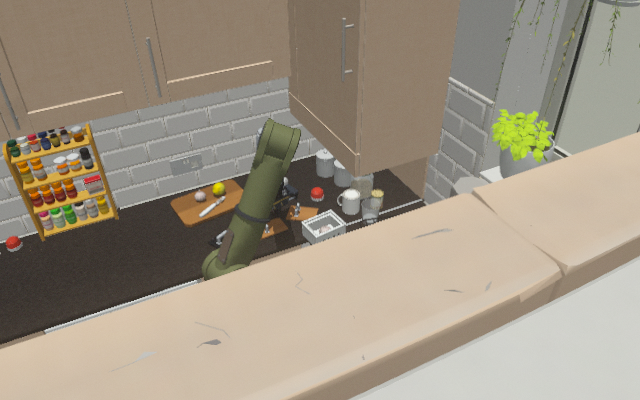

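Run:
```python
from h import *
for f,p,yaw in(('w8',(.4578,.3554,.0045),89.87),('w2',(.4807,.2183,.23),89.65)):
  im,c=load(f); a=np.radians(yaw); X=np.array([np.cos(a),np.sin(a),0]);Y=np.array([np.sin(a),-np.cos(a),0]);Z=np.array([0,0,-1.]);p=np.array(p)
  for y in(-.05,-.0435,0,.0435,.05):
    print(f,y,proj(c,p+y*Y).round(1),proj(c,p+y*Y-.05*Z).round(1))
im,c=load('w2'); cv2.imwrite('pics/f.png',cv2.resize(im[200:400,90:560,::-1],None,fx=1.7,fy=1.7))
```

```text
w8 -0.05 [231.7 237.3] [203.2 279.2]
w8 -0.0435 [242.8 237.3] [217.9 279.2]
w8 0 [317.3 237.3] [316.7 279.2]
w8 0.0435 [391.8 237.2] [415.5 279.2]
w8 0.05 [402.9 237.2] [430.3 279.2]
w2 -0.05 [231.8 237.7] [203.3 279.8]
w2 -0.0435 [243.  237.7] [218.1 279.8]
w2 0 [317.5 237.7] [316.9 279.8]
w2 0.0435 [392.  237.7] [415.7 279.9]
w2 0.05 [403.1 237.7] [430.5 279.9]
```

View pics/f.png

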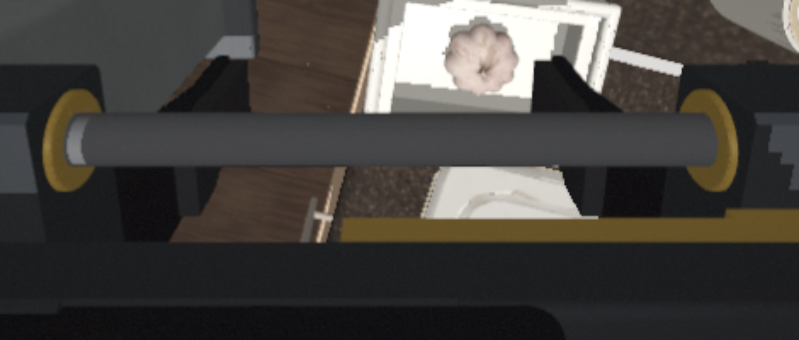

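Call:
step_arm:
  deltas:
    - [0,0,0,0,0,0.5,0]
    - [0,0,0,0,0,1,0]
    - [0,0,0,0,0,1.5,0]
    - [0,0,0,0,0,2,0]
    - [0,0,0,0,0,2.5,0]
    - [0,0,0,0,0,3,0]
    - [0,0,0,0,0,3.5,0]
    - [0,0,0,0,0,3.5,0]

```text
time: 10.7
position: [0.4577, 0.3554, 0.001]
tool_rot: [2.224, 2.219, -0.0]
ft_force: [-0.9, 0.3, -0.5]
grip_width: 0.007
```

Run:
```python
from lidfit import *
st(); snap('wrist','w9');st()
print(ctrl.get_state()['joint_torque'])
a,_=load('w8');b,_=load('w9'); cv2.imwrite('pics/d3.png',cv2.resize(np.vstack([a[150:340,80:400,::-1],b[150:340,80:400,::-1]]),None,fx=1.5,fy=1.5))
```

```text
t 10.7 pos [0.4577 0.3554 0.001 ] yaw 89.87 z [-0. -0. -1.] F [-0.94  0.28 -0.48] w 0.6
q [ 0.01  0.51 -0.88  1.81  0.45  1.03 -1.05]
t 10.75 pos [0.4578 0.3554 0.001 ] yaw 89.87 z [-0. -0. -1.] F [-0.17  0.29  0.13] w 1.1
q [ 0.01  0.51 -0.88  1.81  0.45  1.03 -1.05]
[ 1.24497205e-03 -4.17901075e+01 -1.13818270e+01 -2.46914327e+01
 -4.83955129e-02 -4.48174216e-02 -4.58554714e-04]
```

View pics/d3.png

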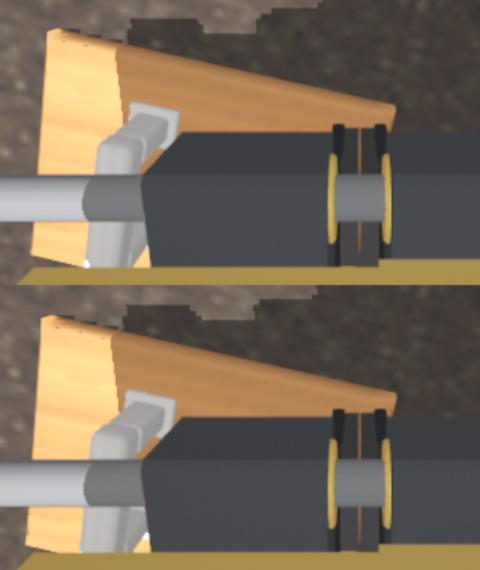

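Call:
step_arm:
  deltas:
    - [0,0,0,0,0,0.5,0]
    - [0,0,0,0,0,1,0]
    - [0,0,0,0,0,1.5,0]
    - [0,0,0,0,0,2,0]
    - [0,0,0,0,0,2.5,0]
    - [0,0,0,0,0,3,0]
    - [0,0,0,0,0,3.5,0]
    - [0,0,0,0,0,4,0]

```text
time: 11.75
position: [0.4578, 0.3554, -0.0031]
tool_rot: [2.224, 2.219, -0.0]
ft_force: [-0.2, 0.9, 0.1]
grip_width: 0.005
```

Run:
```python
from lidfit import *
st(); snap('wrist','w10');st()
cv2.imwrite('pics/w10c.png',cv2.resize(load('w10')[0][150:350,200:440,::-1],None,fx=3,fy=3,interpolation=cv2.INTER_CUBIC))
```

```text
t 11.75 pos [ 0.4578  0.3554 -0.0031] yaw 89.87 z [-0. -0. -1.] F [-0.21  0.86  0.08] w 0.4
q [ 0.01  0.52 -0.88  1.81  0.46  1.03 -1.05]
t 11.8 pos [ 0.4577  0.3554 -0.0031] yaw 89.87 z [-0. -0. -1.] F [ 1.09 -0.86 -0.28] w 0.5
q [ 0.01  0.52 -0.88  1.81  0.46  1.03 -1.05]
```

View pics/w10c.png

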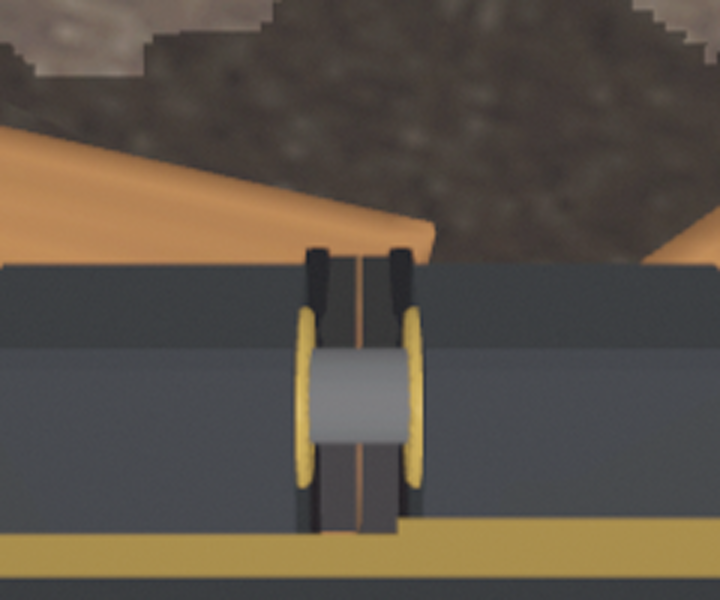

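Run:
```python
from h import *
im,c=load('w10'); p=np.array([.4578,.3554,-.0031]); X=np.array([0,1,0]);Y=np.array([1,0,0]);
for h in(0,.005,.01,.015,.02,.025,.03):
    print(h,[proj(c,p+x*X+[0,0,h]).round(1).tolist() for x in(.0095,-.0095)], (proj(c,p+.0125*Y+[0,0,h])-proj(c,p-.0125*Y+[0,0,h])).round(1)[0])
im,c=load('w2'); p=np.array([.4807,.2183,.23])
for h in(0,.01,.015,.02,.025,.03):
    print(h,[proj(c,p+.0095*X+y*Y+[0,0,h]).round(1).tolist() for y in(-.0435,.0435)])
```

```text
0 [[317.3, 221.8], [317.4, 252.2]] 42.8
0.005 [[317.2, 224.7], [317.3, 255.8]] 43.9
0.01 [[317.2, 227.7], [317.3, 259.5]] 45.0
0.015 [[317.1, 230.9], [317.2, 263.5]] 46.2
0.02 [[317.1, 234.3], [317.2, 267.6]] 47.5
0.025 [[317.0, 237.9], [317.1, 272.0]] 48.8
0.03 [[316.9, 241.6], [317.1, 276.7]] 50.2
0 [[241.9, 222.7], [392.8, 221.8]]
0.01 [[237.9, 228.7], [396.7, 227.8]]
0.015 [[235.7, 231.9], [398.8, 231.0]]
0.02 [[233.4, 235.3], [401.0, 234.4]]
0.025 [[230.9, 238.9], [403.3, 238.0]]
0.03 [[228.3, 242.7], [405.8, 241.8]]
```

Call:
step_arm:
  deltas:
    - [0,0,0,0,0,1,0]
    - [0,0,0,0,0,2,0]
    - [0,0,0,0,0,3,0]
    - [0,0,0,0,0,4,0]
    - [0,0,0,0,0,4.5,0]
    - [0,0,0,0,0,5,0]
    - [0,0,0,0,0,5.5,0]
    - [0,0,0,0,0,6,0]

```text
time: 12.8
position: [0.4578, 0.3555, -0.009]
tool_rot: [2.224, 2.219, 0.0]
ft_force: [-0.3, 0.6, -0.1]
grip_width: 0.002
```

Run:
```python
from lidfit import *
st(); snap('wrist','w11');st()
a,_=load('w10');b,_=load('w11'); cv2.imwrite('pics/d3.png',cv2.resize(np.vstack([a[150:340,80:400,::-1],b[150:340,80:400,::-1]]),None,fx=1.5,fy=1.5))
```

```text
t 12.8 pos [ 0.4578  0.3555 -0.009 ] yaw 89.87 z [ 0. -0. -1.] F [-0.32  0.59 -0.06] w 0.2
q [ 0.    0.52 -0.87  1.82  0.47  1.02 -1.05]
t 12.85 pos [ 0.4577  0.3554 -0.0091] yaw 89.87 z [-0. -0. -1.] F [0.27 0.15 0.56] w 0.3
q [ 0.    0.52 -0.87  1.82  0.47  1.02 -1.05]
```

View pics/d3.png

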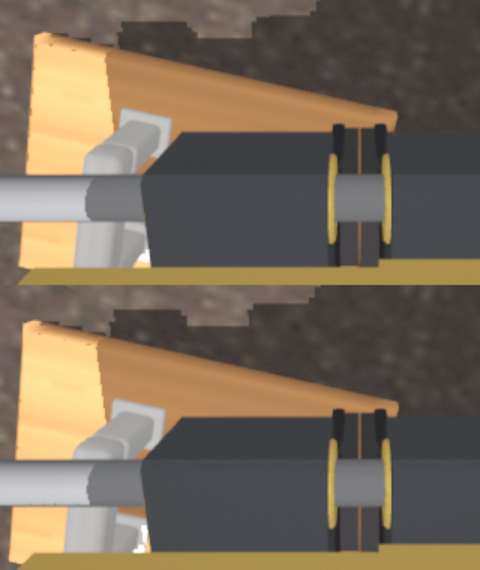

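Run:
```python
from lidfit import *
for f in('w6','w8','w10','w11'): 
  im,c=load(f);k=corners(f,(60,120,360,330));k.sort(key=lambda a:a[0][0]); print(f,*k)
  print(' pred',proj(c,(.347,.3955,.01)).round(1),proj(c,(.472,.367,.01)).round(1),proj(c,(.472,.367,.016)).round(1))
```

```text
w6 ([111, 265], [0.3336, 0.3366]) ([118, 167], [0.3474, 0.396]) ([123, 165], [0.3504, 0.3971]) ([148, 266], [0.3557, 0.3359]) ([339, 234], [0.4704, 0.3561]) ([343, 216], [0.4726, 0.3671])
 pred [117.4 168. ] [342.  216.2] [342.7 219.5]
w8 ([104, 265], [0.3342, 0.3407]) ([115, 169], [0.3497, 0.3969]) ([142, 266], [0.3561, 0.34]) ([340, 237], [0.4707, 0.3577]) ([343, 220], [0.4722, 0.3678])
 pred [110.3 171.6] [342.6 221.4] [343.3 225. ]
w10 ([98, 266], [0.3361, 0.3438]) ([102, 173], [0.3474, 0.3961]) ([134, 266], [0.356, 0.3437]) ([342, 223], [0.4712, 0.3687]) ([342, 237], [0.4713, 0.3606]) ([344, 231], [0.4723, 0.3641])
 pred [101.5 174.2] [343.5 225.9] [344.3 229.8]
w11 ([90, 266], [0.3362, 0.3468]) ([95, 175], [0.3477, 0.3962]) ([101, 173], [0.3508, 0.3972]) ([127, 266], [0.3559, 0.3467]) ([344, 237], [0.4719, 0.363]) ([345, 228], [0.4723, 0.368])
 pred [ 94.  176.5] [344.3 229.8] [345.2 234. ]
```

Call:
step_arm:
  deltas:
    - [0,0,0,0,0,0.5,0]
    - [0,0,0,0,0,1,0]
    - [0,0,0,0,0,1.5,0]
    - [0,0,0,0,0,2,0]
    - [0,0,0,0,0,2.5,0]
    - [0,0,0,0,0,2.5,0]
    - [0,0,0,0,0,2.5,0]
    - [0,0,0,0,0,2.5,0]

```text
time: 13.85
position: [0.4579, 0.3554, -0.0098]
tool_rot: [2.223, 2.218, -0.001]
ft_force: [-3.4, -2.9, 13.9]
grip_width: 0.009
```

Run:
```python
from lidfit import *
st(); snap('wrist','w12');st()
for f in('w12',): 
  im,c=load(f);k=corners(f,(60,120,360,330));k.sort(key=lambda a:a[0][0]); print(f,*k)
  print(' pred',proj(c,(.347,.3955,.01)).round(1),proj(c,(.472,.367,.01)).round(1),proj(c,(.472,.367,.016)).round(1))
```

```text
t 13.85 pos [ 0.4579  0.3554 -0.0098] yaw 89.87 z [ 0.001 -0.001 -1.   ] F [-3.37 -2.95 13.85] w 0.7
q [ 0.    0.52 -0.87  1.82  0.47  1.02 -1.06]
t 13.9 pos [ 0.4579  0.3554 -0.0098] yaw 89.87 z [ 0.001 -0.001 -1.   ] F [-3.1  -3.03 12.17] w 0.2
q [ 0.    0.52 -0.87  1.82  0.47  1.02 -1.06]
w12 ([89, 266], [0.3364, 0.3472]) ([92, 177], [0.3468, 0.3954]) ([103, 174], [0.3524, 0.3969]) ([126, 266], [0.356, 0.3471]) ([342, 227], [0.4708, 0.3688]) ([345, 235], [0.4725, 0.3644])
 pred [ 92.5 176.8] [344.2 230.3] [345.1 234.5]
```

Run:
```python
from h import *
delta(.4413,.288,.003,90);delta(.4413,.288,-.0085,90)
```

```text
[0.0, 0.1, -0.1, -67.5, -16.4, -12.8]
[0.0, 0.1, -0.1, -67.4, -16.4, -1.3]
```

Call:
step_arm:
  deltas:
    - [0,0,0,0,0,-14.5,0]
    - [0,0,0,-20,-5,-16,0]
    - [0,0,0,-55,-14,-16,0]
    - [0,0,0,-67,-16.5,-15,0]
    - [0,0,0,-67,-16.5,-9,0]
    - [0,0,0,-67,-16.5,-4,0]
    - [0,0,0,-67,-16.5,-3,0]
    - [0,0,0,-67,-16.5,-3,0]

```text
time: 14.9
position: [0.441, 0.2895, -0.0086]
tool_rot: [-2.222, -2.22, -0.001]
ft_force: [0.0, 0.5, 0.6]
grip_width: 0.003
```

Run:
```python
from lidfit import *
st(); snap('wrist','w13');st()
f='w13';im,c=load(f);k=corners(f,(50,10,420,330));k.sort(key=lambda a:a[0][0]); print(f,*k)
print(' pred',proj(c,(.347,.3952,.01)).round(1),proj(c,(.472,.3662,.01)).round(1),proj(c,(.472,.3662,.016)).round(1))
```

```text
t 14.9 pos [ 0.441   0.2895 -0.0086] yaw 89.93 z [-0.     0.001 -1.   ] F [0.04 0.52 0.61] w 0.2
q [ 0.16  0.42 -0.91  1.94  0.4   0.97 -0.95]
t 14.95 pos [ 0.441   0.2895 -0.0085] yaw 89.92 z [-0.     0.001 -1.   ] F [0.27 0.07 0.98] w 0.3
q [ 0.16  0.42 -0.91  1.94  0.4   0.97 -0.95]
w13 ([96, 226], [0.3262, 0.3032]) ([98, 31], [0.3434, 0.3954]) ([188, 247], [0.3727, 0.2914]) ([347, 237], [0.4567, 0.2969]) ([383, 102], [0.4723, 0.3649])
 pred [106.1  31.5] [382.5  99.1] [384.9  98.7]
```

View pics/w13.png

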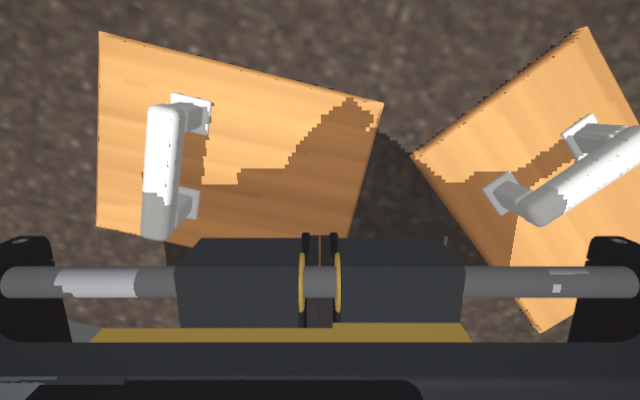

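Call:
step_arm:
  deltas:
    - [0,0,0,0,0,0.5,0]
    - [0,0,0,0,0,1,0]
    - [0,0,0,0,0,1.3,0]
    - [0,0,0,0,0,1.3,0]
    - [0,0,0,0,0,1.3,0]
    - [0,0,0,0,0,1.3,0]
    - [0,0,0,0,0,1.3,0]
    - [0,0,0,0,0,1.3,0]

```text
time: 15.95
position: [0.4412, 0.2887, -0.0097]
tool_rot: [-2.224, -2.219, -0.0]
ft_force: [0.2, 1.5, 2.2]
grip_width: 0.003
```

Run:
```python
from lidfit import *
st(); snap('wrist','w14');st()
f='w14';im,c=load(f);k=corners(f,(50,10,420,330));k.sort(key=lambda a:a[0][0]); print(f,*k)
print(' pred',proj(c,(.347,.3952,.01)).round(1),proj(c,(.347,.3952,.018)).round(1),proj(c,(.472,.3662,.01)).round(1))
```

```text
t 15.95 pos [ 0.4412  0.2887 -0.0097] yaw 89.87 z [ 0.  0. -1.] F [0.21 1.52 2.16] w 0.3
q [ 0.16  0.42 -0.91  1.95  0.4   0.96 -0.95]
t 16.0 pos [ 0.4411  0.2887 -0.0097] yaw 89.88 z [ 0.  0. -1.] F [-0.13  1.3   2.39] w 0.6
q [ 0.16  0.42 -0.91  1.95  0.4   0.96 -0.95]
w14 ([93, 28], [0.3424, 0.3956]) ([94, 226], [0.3262, 0.3029]) ([190, 247], [0.3744, 0.2911]) ([347, 236], [0.4568, 0.2971]) ([383, 100], [0.4722, 0.3649])
 pred [103.5  29. ] [91.7 24.6] [382.6  97.1]
```

Run:
```python
from h import *
delta(.3777,.338,.05,76.4);delta(.3777,.338,-.004,76.4)
```

```text
[0.0, -0.0, 13.5, 49.2, -63.5, -59.7]
[0.0, -0.0, 13.5, 49.2, -63.5, -5.7]
```

Call:
step_arm:
  deltas:
    - [0,0,0,0,0,-40,20]
    - [0,0,3,10,-12,-62,45]
    - [0,0,8,30,-40,-65,45]
    - [0,0,13.5,45,-60,-65,45]
    - [0,0,13.5,49,-63.5,-60,45]
    - [0,0,13.5,49,-63.5,-60,45]
    - [0,0,13.5,49,-63.5,-60,45]
    - [0,0,13.5,49,-63.5,-60,45]

```text
time: 17.0
position: [0.3785, 0.3369, 0.05]
tool_rot: [-2.47, -1.941, 0.001]
ft_force: [-1.1, -0.7, -0.7]
grip_width: 0.514
```

Run:
```python
from h import *
st(); snap('wrist','w15');st(); delta(.3777,.338,-.004,76.4)
```

```text
t 17.0 pos [0.3785 0.3369 0.05  ] yaw 76.3 z [-0. -0. -1.] F [-1.08 -0.68 -0.72] w 44.7
q [ 0.1   0.28 -0.97  1.95  0.27  1.05 -1.23]
t 17.05 pos [0.3784 0.3371 0.0501] yaw 76.31 z [-0. -0. -1.] F [-0.32 -0.21 -0.42] w 45.0
q [ 0.1   0.28 -0.97  1.95  0.27  1.05 -1.23]
[-0.0, 0.0, -0.1, 0.7, -0.9, 54.1]
```

View pics/w15.png

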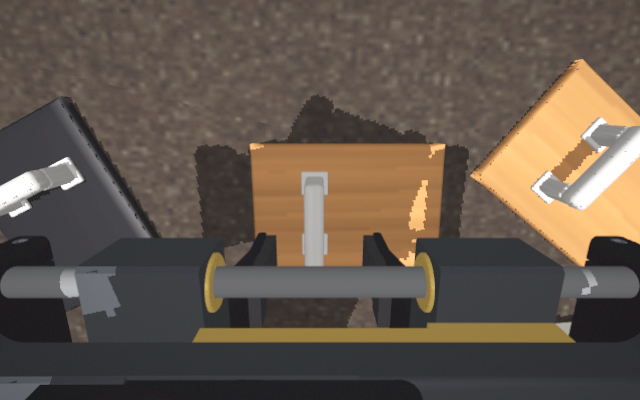

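Call:
step_arm:
  deltas:
    - [0,0,0,0.5,-1,15,45]
    - [0,0,0,0.5,-1,35,45]
    - [0,0,0,0.5,-1,48,45]
    - [0,0,0,0.5,-1,54,45]
    - [0,0,0,0.5,-1,54,0]
    - [0,0,0,0.5,-1,54,0]
    - [0,0,0,0.5,-1,54,0]
    - [0,0,0,0.5,-1,54,0]
  newtons: 40

```text
time: 18.05
position: [0.3768, 0.3385, -0.0035]
tool_rot: [-2.469, -1.942, -0.0]
ft_force: [-3.1, 0.2, 1.8]
grip_width: 0.147
```

Run:
```python
from h import *
st()
```

```text
t 18.05 pos [ 0.3768  0.3385 -0.0035] yaw 76.36 z [ 0.  0. -1.] F [-3.1   0.17  1.79] w 12.8
q [ 0.04  0.37 -0.92  1.99  0.36  0.95 -1.31]
```

Run:
```python
from h import *
im,c=load('top0')
C=np.array([.681,-.199]); a=np.radians(-31); ex=np.array([np.cos(a),np.sin(a)]); ey=np.array([-np.sin(a),np.cos(a)])
def f(n,u,v,z):
    p=plane(c,(330+u/4,120+v/4),z)[:2]; print(n,p.round(3),'rack',round((p-C)@ex,3),round((p-C)@ey,3))
f('mug rim',432,258,.122); f('mug foot',408,312,.022); f('mug handle',490,235,.1);f('cup rim',355,145,.13);f('cup foot',343,205,.022)
for n,u,v in(('l',130,245),('t',335,68),('r',605,250),('b',385,470)): f(n,u,v,.112)
for x,y in((-.075,0),(-.075,.02),(-.07,-.02)): print(x,y,(C+ex*x+ey*y).round(3))
# project rack rim model
fl=[]
d=im[120:260,330:500,::-1].copy(); d=cv2.resize(d,None,fx=4,fy=4,interpolation=cv2.INTER_CUBIC)
for col,z,w,h in(((0,0,255),.112,.165,.168),((0,255,0),.02,.138,.125)):
    pts=[proj(c,[*(C+ex*sx*w+ey*sy*h),z]) for sx,sy in((1,1),(1,-1),(-1,-1),(-1,1))]
    pts=((np.array(pts)-[330,120])*4).astype(np.int32); cv2.polylines(d,[pts],True,col,1)
pts=((np.array([proj(c,[*(C+ex*x+ey*y),.03]) for x,y in((-.1225,-.065),(-.0275,-.065),(-.0275,.065),(-.1225,.065))])-[330,120])*4).astype(np.int32); cv2.polylines(d,[pts],True,(255,100,0),1)
cv2.imwrite('pics/rk.png',d)
```

```text
mug rim [ 0.684 -0.26 ] rack 0.034 -0.051
mug foot [ 0.684 -0.257] rack 0.032 -0.048
mug handle [ 0.737 -0.311] rack 0.106 -0.067
cup rim [ 0.784 -0.172] rack 0.074 0.077
cup foot [ 0.788 -0.176] rack 0.08 0.075
l [0.635 0.01 ] rack -0.147 0.155
t [ 0.882 -0.139] rack 0.141 0.155
r [ 0.74  -0.414] rack 0.161 -0.154
b [ 0.467 -0.253] rack -0.156 -0.156
-0.075 0 [ 0.617 -0.16 ]
-0.075 0.02 [ 0.627 -0.143]
-0.07 -0.02 [ 0.611 -0.18 ]
```

View pics/rk.png

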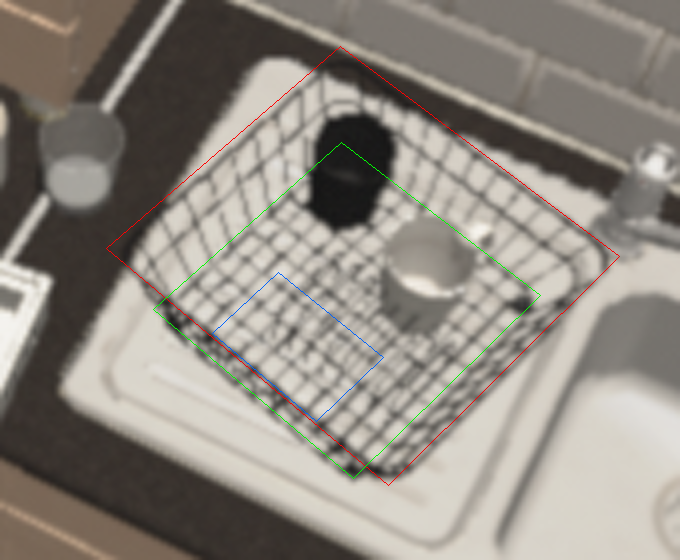

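Run:
```python
from h import *
delta(.40,.29,.16,80);delta(.43,.18,.18,95);delta(.45,.10,.18,105)
```

```text
[0.0, -0.0, -3.6, -41.7, 34.0, -163.5]
[0.0, -0.0, -18.6, -141.5, 89.1, -183.5]
[0.0, -0.0, -28.6, -214.5, 127.4, -183.5]
```

Call:
step_arm:
  deltas:
    - [0,0,0,0,0,-8,0]
    - [0,0,0,0,0,-28,0]
    - [0,0,0,-5,4,-60,0]
    - [0,0,-1,-15,12,-95,0]
    - [0,0,-2,-30,24,-130,0]
    - [0,0,-5,-55,40,-160,0]
    - [0,0,-11,-95,62,-178,0]
    - [0,0,-18.6,-135,86,-183,0]

```text
time: 19.05
position: [0.4295, 0.1866, 0.1818]
tool_rot: [2.114, 2.319, 0.004]
ft_force: [0.4, -0.4, -4.8]
grip_width: 0.129
```

Run:
```python
from h import *
st(); snap('wrist','w16');st(); delta(.45,.09,.185,105);delta(.50,-.02,.185,122);delta(.54,-.08,.185,135);delta(.58,-.12,.185,143);delta(.621,-.153,.185,149)
```

```text
t 19.05 pos [0.4295 0.1866 0.1818] yaw 95.31 z [ 0.004 -0.001 -1.   ] F [ 0.41 -0.39 -4.78] w 11.2
q [ 0.49 -0.05 -0.92  1.89 -0.04  1.28 -0.33]
t 19.1 pos [0.432  0.1782 0.1814] yaw 95.17 z [ 0.004 -0.006 -1.   ] F [ 1.33 -7.07 -3.87] w 11.4
q [ 0.49 -0.05 -0.91  1.89 -0.03  1.28 -0.32]
[0.2, 0.4, -9.8, -89.5, 10.0, -3.0]
[0.1, 0.4, -26.8, -203.5, 49.9, -2.1]
[0.1, 0.4, -39.8, -266.9, 84.3, -1.6]
[0.1, 0.4, -47.8, -310.3, 120.6, -1.2]
[0.0, 0.4, -53.8, -346.9, 158.4, -0.8]
```

View pics/w16.png

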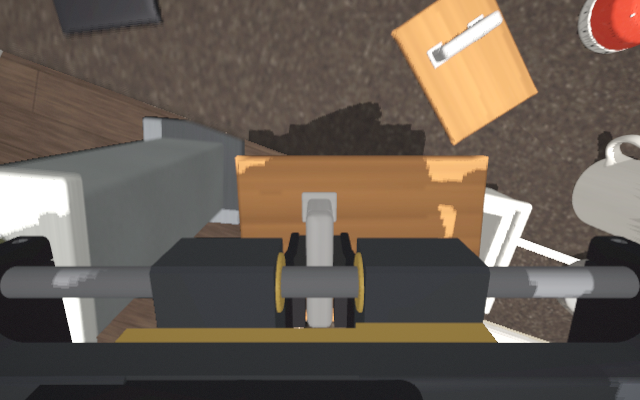

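Call:
step_arm:
  deltas:
    - [0,0,-2,-20,2,-2,0]
    - [0,0,-7,-60,6,-3,0]
    - [0,0,-13,-105,15,-3,0]
    - [0,0,-20,-155,33,-3,0]
    - [0,0,-28,-205,55,-2,0]
    - [0,0,-35,-250,80,-2,0]
    - [0,0,-42,-285,105,-1,0]
    - [0,0,-47,-312,128,-1,0]

```text
time: 20.1
position: [0.5838, -0.1145, 0.1809]
tool_rot: [1.022, 2.971, 0.0]
ft_force: [1.0, 0.7, -3.9]
grip_width: 0.13
```

Run:
```python
from h import *
st(); snap('wrist','w17');st(); delta(.621,-.153,.15,149); snap('top','t3')
```

```text
t 20.1 pos [ 0.5838 -0.1145  0.1809] yaw 142.05 z [ 0. -0. -1.] F [ 0.98  0.74 -3.87] w 11.3
q [ 0.69  0.27 -0.64  1.6   0.17  1.32  0.93]
t 20.15 pos [ 0.5867 -0.1191  0.1805] yaw 141.95 z [ 0.004 -0.002 -1.   ] F [ 4.08 -3.97 -3.66] w 11.3
q [ 0.69  0.28 -0.63  1.6   0.17  1.32  0.94]
[0.0, 0.2, -7.0, -47.8, -5.6, 30.6]
```

View pics/w17.png

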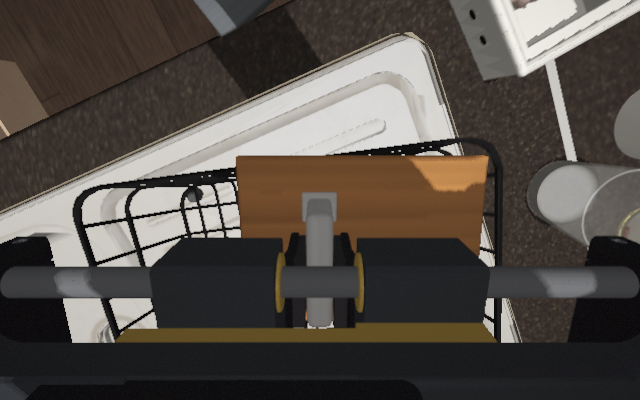

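View pics/t3.png

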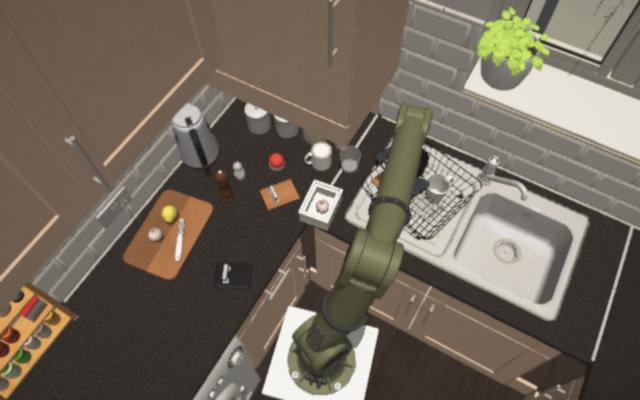

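Run:
```python
from h import *
im,c=load('w17')
C=np.array([.681,-.199]); a=np.radians(-31); ex=np.array([np.cos(a),np.sin(a)]); ey=np.array([-np.sin(a),np.cos(a)])
for p in((78,200),(120,185),(230,172),(330,158),(460,140),(498,160),(500,240),(80,230)):
    q=plane(c,p,.115)[:2]; print(p,q.round(3),'rack',round((q-C)@ex,3),round((q-C)@ey,3))
delta(.621,-.153,.15,149);delta(.625,-.157,.045,149)
```

```text
(78, 200) [ 0.467 -0.258] rack -0.153 -0.16
(120, 185) [ 0.479 -0.224] rack -0.16 -0.125
(230, 172) [ 0.523 -0.151] rack -0.16 -0.04
(330, 158) [ 0.561 -0.085] rack -0.161 0.035
(460, 140) [ 0.609 -0.002] rack -0.163 0.132
(498, 160) [0.639 0.012] rack -0.145 0.159
(500, 240) [ 0.696 -0.019] rack -0.08 0.162
(80, 230) [ 0.485 -0.275] rack -0.129 -0.166
[0.0, 0.1, -7.3, -50.6, -5.8, 30.4]
[0.0, 0.1, -7.3, -56.1, -6.5, 135.4]
```

Call:
step_arm:
  deltas:
    - [0,0,-2,-20,-2,0,0]
    - [0,0,-5,-42,-5,0,0]
    - [0,0,-7.3,-53,-6,5,0]
    - [0,0,-7.3,-53,-6,22,0]
    - [0,0,-7.3,-53,-6,52,0]
    - [0,0,-7.3,-53,-6,85,0]
    - [0,0,-7.3,-53,-6,115,0]
    - [0,0,-7.3,-53,-6,128,0]

```text
time: 21.2
position: [0.6188, -0.1489, 0.0498]
tool_rot: [-0.831, -3.025, -0.0]
ft_force: [-0.9, -0.3, -3.9]
grip_width: 0.13
```

Run:
```python
from h import *
st(); snap('wrist','w18');st(); delta(.623,-.155,.0165,149); im,c=snap('top','t4')
cv2.imwrite('pics/t4c.png',cv2.resize(im[90:260,330:500,::-1],None,fx=3.5,fy=3.5,interpolation=cv2.INTER_CUBIC))
```

```text
t 21.2 pos [ 0.6188 -0.1489  0.0498] yaw 149.27 z [-0.004  0.001 -1.   ] F [-0.95 -0.33 -3.88] w 11.3
q [ 0.66  0.48 -0.6   1.63  0.29  1.13  1.02]
t 21.25 pos [ 0.6187 -0.149   0.0491] yaw 149.28 z [-0.005  0.002 -1.   ] F [-0.23  0.02 -4.94] w 11.6
q [ 0.66  0.48 -0.6   1.63  0.29  1.13  1.02]
[-0.1, -0.3, 0.3, -6.9, -2.9, 32.6]
```

View pics/w18.png

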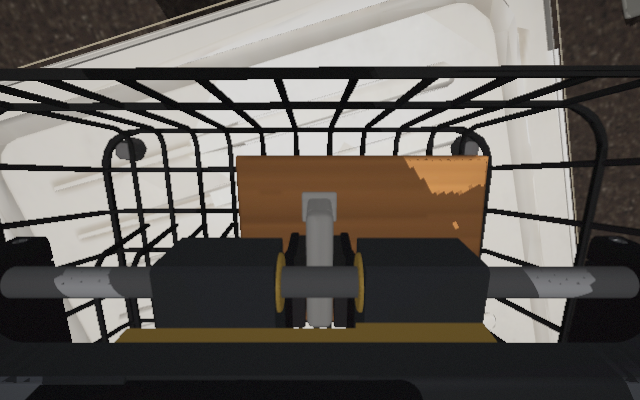

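View pics/t4c.png

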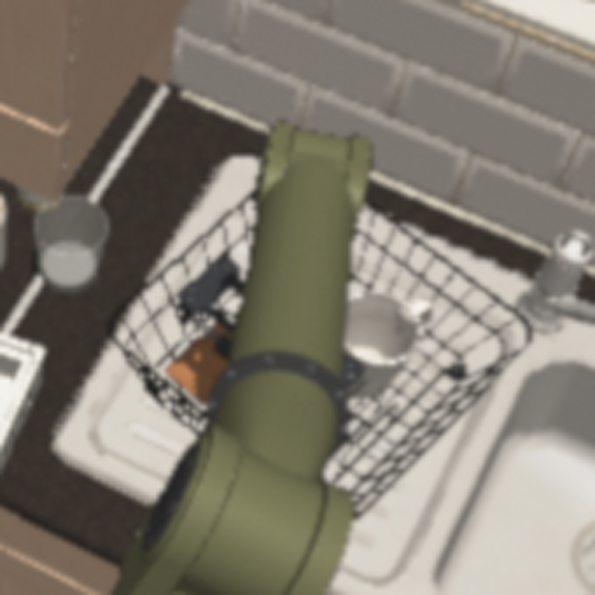

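Call:
step_arm:
  deltas:
    - [0,0,0,-2,-3,2,0]
    - [0,0,0,-5,-6,8,0]
    - [0,0,0,-6,-8,15,0]
    - [0,0,0,-6,-8,20,0]
    - [0,0,0,-6,-8,24,0]
    - [0,0,0,-6,-8,26,0]
    - [0,0,0,-6,-8,27,0]
    - [0,0,0,-6,-8,27,0]

```text
time: 22.3
position: [0.6224, -0.1601, 0.0253]
tool_rot: [0.832, 3.029, -0.0]
ft_force: [-0.6, -0.3, -4.2]
grip_width: 0.13
```

Run:
```python
from h import *
st(); snap('wrist','w19');st()
```

```text
t 22.3 pos [ 0.6224 -0.1601  0.0253] yaw 149.28 z [ 0. -0. -1.] F [-0.65 -0.33 -4.19] w 11.3
q [ 0.66  0.51 -0.58  1.64  0.31  1.09  1.03]
t 22.35 pos [ 0.6224 -0.1601  0.0254] yaw 149.28 z [ 0. -0. -1.] F [-0.65 -0.21 -3.52] w 12.0
q [ 0.66  0.51 -0.59  1.64  0.31  1.09  1.03]
```

View pics/w19.png

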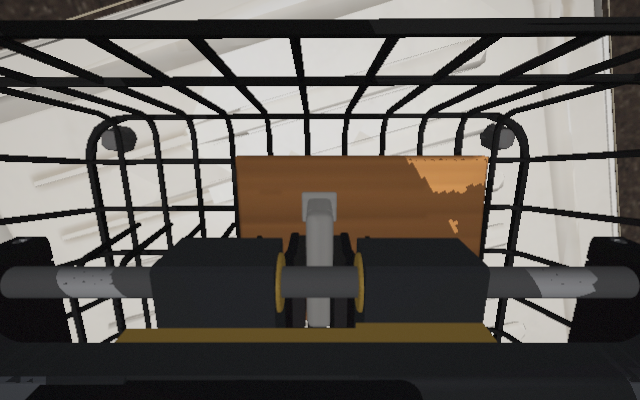

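Call:
step_arm:
  deltas:
    - [0,0,0,0,0,1.5,0]
    - [0,0,0,0,0,3,0]
    - [0,0,0,0,0,4.5,0]
    - [0,0,0,0,0,6,0]
    - [0,0,0,0,0,7.5,0]
    - [0,0,0,0,0,9,0]
    - [0,0,0,0,0,9,0]
    - [0,0,0,0,0,9,0]

```text
time: 23.35
position: [0.6224, -0.1603, 0.0167]
tool_rot: [0.832, 3.029, -0.0]
ft_force: [-1.9, 0.4, 0.7]
grip_width: 0.129
```

Run:
```python
from h import *
st()
```

```text
t 23.35 pos [ 0.6224 -0.1603  0.0167] yaw 149.27 z [ 0. -0. -1.] F [-1.95  0.37  0.66] w 11.2
q [ 0.66  0.52 -0.58  1.65  0.32  1.07  1.02]
```

Call:
step_arm:
  deltas:
    - [0,0,0,0,0,0.5,20]
    - [0,0,0,0,0,0.5,35]
    - [0,0,0,0,0,0,40]
    - [0,0,0,0,0,0,40]
    - [0,0,0,0,0,-20,40]
    - [0,0,0,0,0,-50,40]
    - [0,0,0,0,0,-95,40]
    - [0,0,0,0,0,-145,40]

```text
time: 24.35
position: [0.6222, -0.16, 0.1638]
tool_rot: [0.832, 3.029, -0.0]
ft_force: [1.0, -0.5, -0.0]
grip_width: 0.46
```

Run:
```python
from h import *
st(); snap('wrist','w20');st(); 
for a in((.58,-.1,.18,135),(.52,.0,.18,110),(.46,.12,.18,75),(.45,.2,.18,60),(.46,.24,.18,50)): delta(*a)
```

```text
t 24.35 pos [ 0.6222 -0.16    0.1638] yaw 149.29 z [ 0.001 -0.    -1.   ] F [ 1.   -0.52 -0.  ] w 40.1
q [ 0.69  0.39 -0.63  1.5   0.23  1.32  1.08]
t 24.4 pos [ 0.6264 -0.1605  0.1721] yaw 149.28 z [ 0.012 -0.004 -1.   ] F [ 2.01 -0.49  5.62] w 39.9
q [ 0.69  0.38 -0.63  1.5   0.23  1.33  1.08]
[0.3, 0.7, 14.3, 70.6, 28.3, -8.6]
[0.4, 0.6, 39.3, 173.3, 83.6, -9.7]
[0.6, 0.5, 74.3, 286.2, 156.1, -10.8]
[0.7, 0.4, 89.3, 335.6, 219.8, -11.2]
[0.7, 0.4, 99.3, 347.5, 259.3, -11.3]
```

View pics/w20.png

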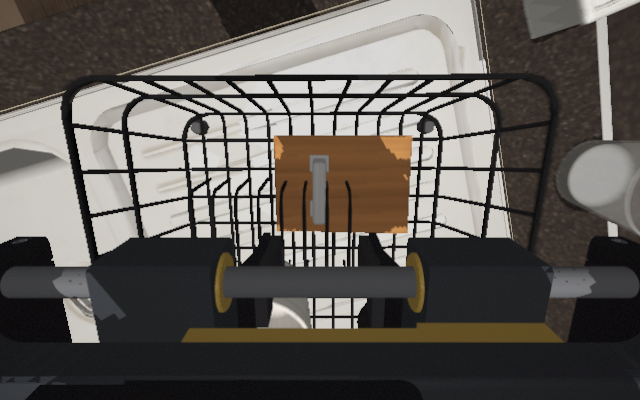

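Run:
```python
from h import *
im,c=load('w20')
cv2.imwrite('pics/w20c.png',cv2.resize(im[110:270,220:460,::-1],None,fx=3.3,fy=3.3,interpolation=cv2.INTER_CUBIC))
im,c=load('top0'); cv2.imwrite('pics/rk2.png',cv2.resize(im[140:250,360:480,::-1],None,fx=5,fy=5,interpolation=cv2.INTER_CUBIC))
```

```text
(no output)
```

View pics/w20c.png

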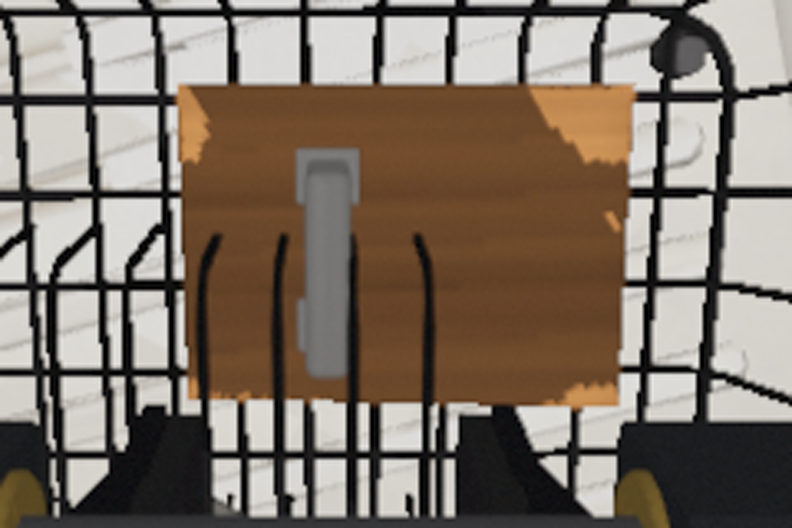

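View pics/rk2.png

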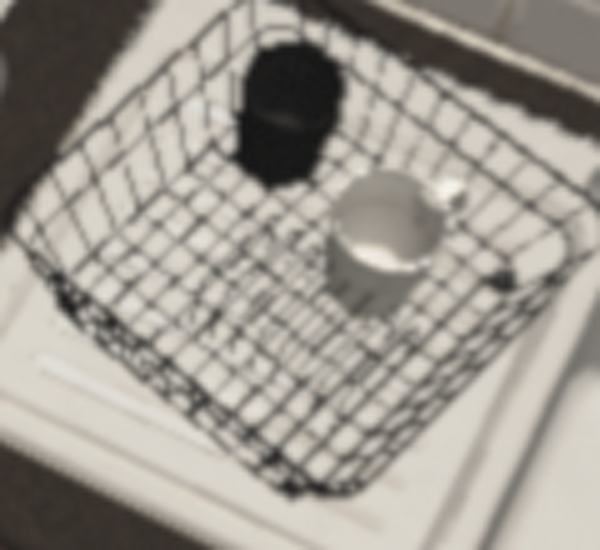

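Run:
```python
from h import *
im,c=load('w20')
P=[plane(c,(220+u/3.3,110+v/3.3),.03)[:2] for u,v in((180,87),(633,85),(620,404),(190,398))]
for i in range(4): print(P[i].round(4),np.linalg.norm(P[i]-P[i-1]).round(4))
C=np.array([.684,-.201]); a=np.radians(-31); ex=np.array([np.cos(a),np.sin(a)]); ey=np.array([-np.sin(a),np.cos(a)])
h=plane(c,(220+328/3.3,110+265/3.3),.064)[:2]; print('handle rack',(h-C)@ex,(h-C)@ey)
```

```text
[ 0.5614 -0.1715] 0.0932
[ 0.6262 -0.0614] 0.1277
[ 0.71   -0.1077] 0.0958
[ 0.6415 -0.2193] 0.131
handle rack -0.07707529029073429 0.004140322172745386
```

Run:
```python
from h import *
for a in((.58,-.1,.2,135),(.53,-.02,.2,110),(.51,.04,.2,90)): delta(*a)
```

```text
[0.3, 0.7, 14.3, 70.4, 28.4, -28.6]
[0.4, 0.6, 39.3, 154.2, 71.6, -29.5]
[0.5, 0.5, 59.3, 202.1, 113.0, -30.0]
```

Call:
step_arm:
  deltas:
    - [0,0,4,20,8,-20,40]
    - [0,0,12,55,22,-28,40]
    - [0,0,22,95,40,-30,40]
    - [0,0,32,135,60,-30,40]
    - [0,0,42,167,83,-30,40]
    - [0,0,52,190,103,-30,40]
    - [0,0,59,202,113,-30,40]
    - [0,0,59,202,113,-30,40]

```text
time: 25.4
position: [0.5065, 0.0418, 0.1925]
tool_rot: [2.21, 2.23, 0.001]
ft_force: [-0.2, -0.5, 0.2]
grip_width: 0.456
```

Run:
```python
from h import *
st(); snap('wrist','w21');st()
for a in((.47,.15,.15,65),(.49,.25,.12,45),(.5415,.3375,.06,38.2)): delta(*a)
im,c=load('w21');cv2.imwrite('pics/w21c.png',cv2.resize(im[20:260,250:490,::-1],None,fx=2.5,fy=2.5,interpolation=cv2.INTER_CUBIC))
```

```text
t 25.4 pos [0.5065 0.0418 0.1925] yaw 90.54 z [ 0.002 -0.001 -1.   ] F [-0.22 -0.5   0.23] w 39.7
q [ 0.52  0.06 -0.68  1.79  0.04  1.31 -0.15]
t 25.45 pos [0.5067 0.0403 0.1922] yaw 90.48 z [ 0.002 -0.001 -1.   ] F [-0.13 -0.13  0.53] w 40.3
q [ 0.53  0.06 -0.68  1.79  0.04  1.31 -0.15]
[0.1, 0.0, 25.5, 110.0, -35.9, 42.0]
[0.1, 0.0, 45.5, 209.9, -15.1, 72.0]
[0.1, 0.0, 52.3, 297.0, 37.0, 132.0]
```

View pics/w21.png

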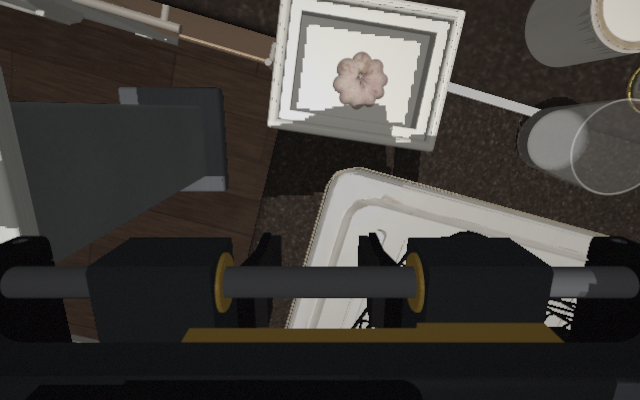

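View pics/w21c.png

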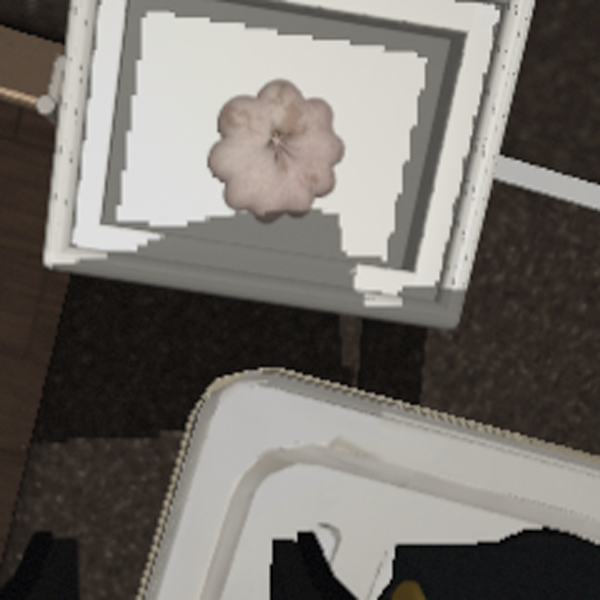

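Run:
```python
from h import *
im,c=load('w21');cv2.imwrite('pics/w21d.png',cv2.resize(im[0:165,255:475,::-1],None,fx=3.6,fy=3.6,interpolation=cv2.INTER_CUBIC))
```

```text
(no output)
```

View pics/w21d.png

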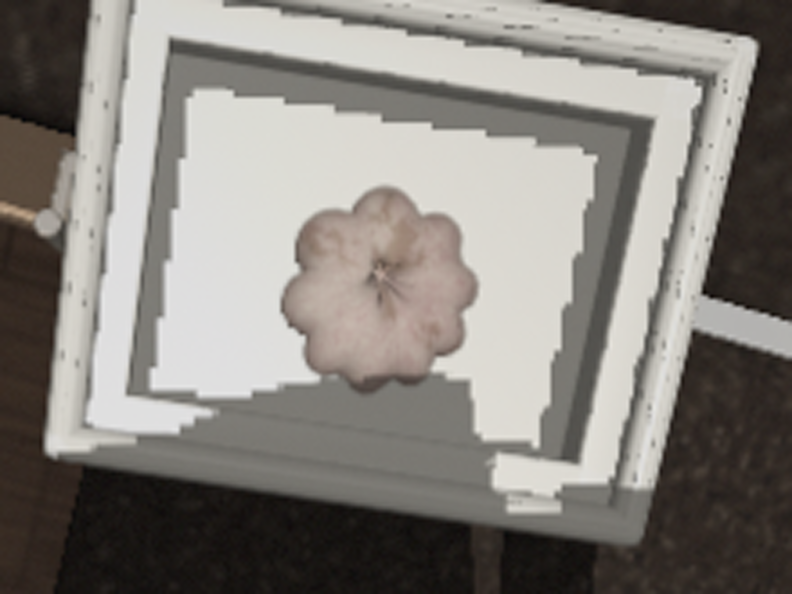

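Run:
```python
from h import *
im,c=load('w21')
f=lambda u,v,z:plane(c,(255+u/3.6,v/3.6),z)[:2]
NL,NR,FR=[f(*p,.072) for p in((46,455),(642,542),(758,40))]
FL=NL+FR-NR
print('outer',NL.round(4),NR.round(4),FR.round(4),np.linalg.norm(NR-NL),np.linalg.norm(FR-NR),'yaw',np.degrees(np.arctan2(*(NR-NL)[::-1])),np.degrees(np.arctan2(*(FR-NR)[::-1]))-90,'cen',((NL+FR)/2).round(4))
# left edge line points, for checks
print(f(92,0,.072).round(4), ((f(92,0,.072)-NL)))
# inner ledge opening corners z=.062
I=[f(*p,.062) for p in((128,395),(578,462),(655,118),(172,38))]
print('inner',np.round(I,4).tolist(),'cen',np.mean(I,0).round(4),[np.linalg.norm(I[i]-I[i-1]).round(4) for i in range(4)],np.degrees(np.arctan2(*(I[1]-I[0])[::-1])),np.degrees(np.arctan2(*(I[2]-I[3])[::-1])))
# rebate inner top edge z=.072 / bottom
J=[f(*p,.062) for p in((88,425),(615,507),(705,80),(130,5))]
print('reb',np.round(J,4).tolist(),np.mean(J,0).round(4),[np.linalg.norm(J[i]-J[i-1]).round(4) for i in range(4)])
```

```text
outer [0.4619 0.0986] [0.6106 0.0786] [0.6254 0.1915] 0.15000337999714172 0.11390273560835272 yaw -7.647876805784972 -7.495169823879706 cen [0.5436 0.145 ]
[0.4753 0.1981] [0.01344111 0.09956662]
inner [[0.4814, 0.1129], [0.5957, 0.0975], [0.607, 0.1773], [0.4928, 0.1932]] cen [0.5442 0.1452] [np.float64(0.0811), np.float64(0.1153), np.float64(0.0806), np.float64(0.1154)] -7.676762643331624 -7.911869904944387
reb [[0.4712, 0.1055], [0.6061, 0.0863], [0.6179, 0.1855], [0.4831, 0.1999]] [0.5446 0.1443] [np.float64(0.0951), np.float64(0.1363), np.float64(0.0999), np.float64(0.1356)]
```

Run:
```python
from h import *
for a in((.49,.12,.17,75),(.5,.22,.14,55),(.53,.30,.1,43),(.551,.3345,.06,38.1)): delta(*a)
```

```text
[0.1, 0.0, 15.5, 79.8, -16.1, 22.1]
[0.1, 0.0, 35.5, 179.8, -5.3, 52.0]
[0.1, 0.0, 47.5, 259.6, 25.3, 92.0]
[0.1, 0.0, 52.4, 293.9, 46.5, 132.0]
```

Call:
step_arm:
  deltas:
    - [0,0,4,25,-6,6,40]
    - [0,0,12,65,-14,16,40]
    - [0,0,22,115,-14,32,40]
    - [0,0,33,165,-8,48,40]
    - [0,0,42,215,8,70,40]
    - [0,0,49,260,26,95,40]
    - [0,0,52.4,288,43,120,40]
    - [0,0,52.4,294,46,132,40]

```text
time: 26.45
position: [0.5509, 0.3356, 0.0565]
tool_rot: [-2.969, -1.024, 0.005]
ft_force: [-0.3, -0.7, 0.5]
grip_width: 0.454
```

Run:
```python
from h import *
st(); snap('wrist','w22');st()
snap('wrist','w23');st()
delta(.551,.3345,-.004,38.1)
```

```text
t 26.45 pos [0.5509 0.3356 0.0565] yaw 38.06 z [-0.003  0.    -1.   ] F [-0.25 -0.72  0.49] w 39.5
q [-0.04  0.52 -0.71  1.6   0.36  1.16 -1.74]
t 26.5 pos [0.5504 0.3345 0.0557] yaw 38.03 z [-0.004 -0.001 -1.   ] F [-0.5   0.2  -0.95] w 40.3
q [-0.04  0.52 -0.71  1.61  0.36  1.16 -1.74]
t 26.55 pos [0.5506 0.3332 0.0572] yaw 37.95 z [-0.003 -0.002 -1.   ] F [-0.54 -1.06  0.09] w 39.9
q [-0.04  0.51 -0.71  1.61  0.36  1.16 -1.74]
[-0.0, 0.2, -0.1, 1.3, -0.7, 61.2]
```

View pics/w23.png

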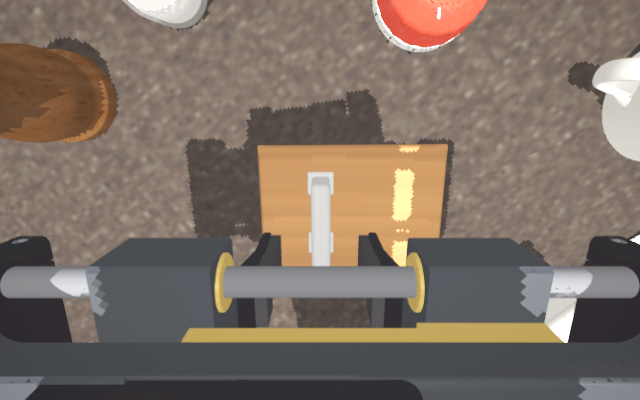

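Call:
step_arm:
  deltas:
    - [0,0,0,1,0.5,15,40]
    - [0,0,0,1,0.5,38,40]
    - [0,0,0,1,0.5,54,40]
    - [0,0,0,1,0.5,61,40]
    - [0,0,0,1,0.5,61,40]
    - [0,0,0,1,0.5,61,0]
    - [0,0,0,1,0.5,61,0]
    - [0,0,0,1,0.5,61,0]
  newtons: 40

```text
time: 27.55
position: [0.5524, 0.3348, -0.0013]
tool_rot: [2.972, 1.019, 0.001]
ft_force: [-0.4, -0.7, 0.6]
grip_width: 0.205
```

Call:
step_arm:
  deltas:
    - [0,0,0,0,0,0,0]
    - [0,0,0,0,0,0,0]
    - [0,0,0,0,0,-8,0]
    - [0,0,0,0,0,-28,0]
    - [0,0,0,0,0,-60,0]
    - [0,0,0,0,0,-95,0]
    - [0,0,0,0,0,-125,0]
    - [0,0,0,0,0,-135,0]

```text
time: 28.55
position: [0.5531, 0.3356, 0.1364]
tool_rot: [-2.971, -1.019, -0.007]
ft_force: [0.4, 0.4, -4.3]
grip_width: 0.133
```

Run:
```python
from h import *
st(); snap('wrist','w24');st()
```

```text
t 28.55 pos [0.5531 0.3356 0.1364] yaw 37.88 z [ 0.004  0.002 -1.   ] F [ 0.45  0.38 -4.27] w 11.6
q [-0.02  0.44 -0.74  1.53  0.31  1.29 -1.71]
t 28.6 pos [0.5531 0.3355 0.1363] yaw 37.87 z [ 0.004  0.002 -1.   ] F [ 0.52  0.48 -3.03] w 11.5
q [-0.02  0.44 -0.74  1.53  0.31  1.29 -1.71]
```

View pics/w24.png

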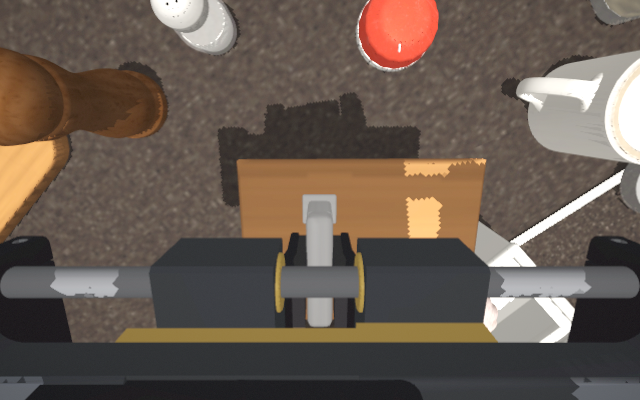

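```bash
cat > held.py <<'E'
from h import *
def held(fn,pos,rotvec,off=.013):
    im,c=load(fn); hsv=cv2.cvtColor(im,cv2.COLOR_RGB2HSV)
    R=Ro.from_rotvec(rotvec).as_matrix()
    def tl(px):
        o,d=ray(c,px); o=R.T@(o-pos); d=R.T@d; s=(-off-o[2])/d[2]; return (o+s*d)[:2]*1000
    m=cv2.inRange(hsv,(4,60,30),(24,255,255))
    # far edge: first orange row per column ; side edges per row
    cols=range(250,475,5); E=[]
    for u in cols:
        r=np.nonzero(m[120:225,u])[0]
        if len(r): E.append((u,120+r[0]-.5))
    E=np.array(E); p=np.polyfit(E[:,0],E[:,1],1); res=E[:,1]-np.polyval(p,E[:,0]); E=E[abs(res)<3]; p=np.polyfit(E[:,0],E[:,1],1)
    L=[];Rr=[]
    for v in range(170,232,4):
        r=np.nonzero(m[v,200:320])[0]; L.append((200+r[0]-.5,v))
        r=np.nonzero(m[v,350:520])[0]; Rr.append((350+r[-1]+.5,v))
    print('row fit',p, 'far edge tool mm', tl((250,np.polyval(p,250))).round(1), tl((475,np.polyval(p,475))).round(1))
    a=np.median(np.array(L),0);b=np.median(np.array(Rr),0); print('L',a,tl(a).round(1),'R',b,tl(b).round(1))
E
python3 - <<'E'
from held import *
s=ctrl.get_state(); held('w24',np.array([.5531,.3356,.1364]),s['tool_rot'])
E
```

```text
row fit [ 0.15585106 73.25      ] far edge tool mm [ 71.6 -33.5] [54.5 79.1]
L [237. 200.] [ 26.9 -42.7] R [495.5 200. ] [26.9 93.3]held.py:13: RankWarning: Polyfit may be poorly conditioned
  E=np.array(E); p=np.polyfit(E[:,0],E[:,1],1); res=E[:,1]-np.polyval(p,E[:,0]); E=E[abs(res)<3]; p=np.polyfit(E[:,0],E[:,1],1)
```

```bash
sed -i 's/(4,60,30)/(4,120,50)/' held.py
python3 - <<'E'
from held import *
s=ctrl.get_state(); held('w24',np.array([.5531,.3356,.1364]),s['tool_rot'])
im,c=load('w24'); cv2.imwrite('pics/w24c.png',cv2.resize(im[145:245,220:505,::-1],None,fx=2.8,fy=2.8,interpolation=cv2.INTER_CUBIC))
E
```

```text
row fit [-1.13306983e-03  1.58863461e+02] far edge tool mm [ 48.8 -34.7] [48.9 79.8]
L [239. 200.] [ 26.9 -41.7] R [480.5 200. ] [26.9 85.4]
```

View pics/w24c.png

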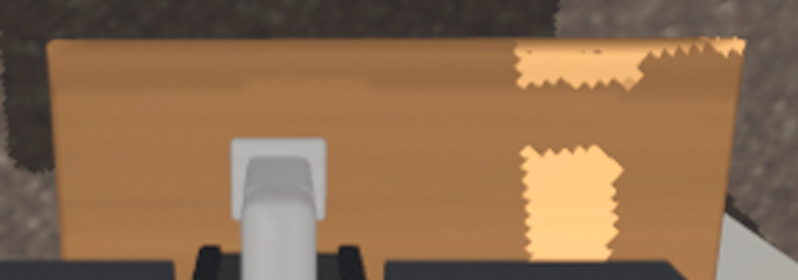

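Run:
```python
from h import *
for a in((.52,.26,.13,57),(.5221,.1467,.10,82.35)): delta(*a)
```

```text
[0.1, -0.2, -19.1, -72.5, 39.2, 6.1]
[0.1, -0.2, -44.5, -140.5, 129.9, 35.9]
```

Call:
step_arm:
  deltas:
    - [0,0,-3,-15,8,0,0]
    - [0,0,-9,-40,22,2,0]
    - [0,0,-17,-66,38,5,0]
    - [0,0,-26,-92,62,8,0]
    - [0,0,-34,-113,87,14,0]
    - [0,0,-41,-130,112,25,0]
    - [0,0,-44.5,-140,130,36,0]
    - [0,0,-44.5,-140.5,130,36,0]

```text
time: 29.6
position: [0.5199, 0.1429, 0.0954]
tool_rot: [-2.368, -2.063, 0.006]
ft_force: [-0.8, 0.8, -3.9]
grip_width: 0.133
```

Call:
step_arm:
  deltas:
    - [0,0,0,0,0,0,0]
    - [0,0,0,0,0,0,0]
    - [0,0,0,0,0,0,0]
    - [0,0,0,0,0,0,0]
    - [0,0,0,0,0,0,0]
    - [0,0,0,0,0,0,0]
    - [0,0,0,0,0,0,0]
    - [0,0,0,0,0,0,0]

```text
time: 30.6
position: [0.521, 0.1457, 0.0972]
tool_rot: [2.364, 2.069, -0.0]
ft_force: [0.3, -0.8, -3.4]
grip_width: 0.131
```

Run:
```python
from held import *
st(); s=ctrl.get_state(); snap('wrist','w25'); held('w25',s['position'],s['tool_rot']); delta(.5221,.1467,.10,82.35)
im,c=load('w25'); cv2.imwrite('pics/w25c.png',cv2.resize(im[100:350,180:560,::-1],None,fx=2.1,fy=2.1,interpolation=cv2.INTER_CUBIC))
```

```text
t 30.6 pos [0.521  0.1457 0.0972] yaw 82.37 z [-0. -0. -1.] F [ 0.32 -0.77 -3.37] w 11.4
q [ 0.44  0.27 -0.86  1.83  0.22  1.15 -0.63]
row fit [-4.26877470e-03  1.60836759e+02] far edge tool mm [ 47.4 -34.1] [47.9 80.4]
L [239.5 200. ] [ 26.2 -40.8] R [480.5 200. ] [26.2 86. ]
[-0.0, 0.0, 0.0, 1.1, 1.0, -2.8]
```

View pics/w25c.png

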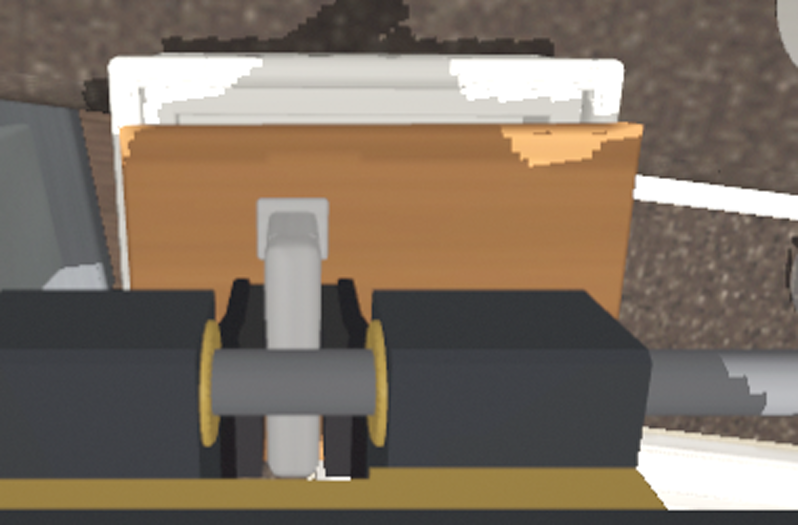

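Run:
```python
from held import *
im,c=load('w25'); s=ctrl.get_state(); R=Ro.from_rotvec(s['tool_rot']).as_matrix(); pos=s['position']
def tl(px,z):
    return (R.T@(plane(c,px,z)-pos)).round(4)*1000
cv2.imwrite('pics/w25d.png',cv2.resize(im[120:250,220:300,::-1],None,fx=4.6,fy=4.6,interpolation=cv2.INTER_CUBIC))
cv2.imwrite('pics/w25e.png',cv2.resize(im[120:250,420:500,::-1],None,fx=4.6,fy=4.6,interpolation=cv2.INTER_CUBIC))
for p in((232.4,128.6),(476.7,130),(300,127),(440,128)): print(p,tl(p,.072))
# ledge opening far edge & rebate corners
for p in((248,143),(459,143)): print('reb',p,tl(p,.062),tl(p,.072))
```

```text
(232.4, 128.6) [ 60.9 -51.7  25.2]
(476.7, 130) [60.  97.1 25.2]
(300, 127) [ 61.8 -10.5  25.2]
(440, 128) [61.2 74.6 25.2]
reb (248, 143) [ 51.2 -44.8  35.2] [ 52.2 -42.7  25.2]
reb (459, 143) [51.2 91.3 35.2] [52.1 87.2 25.2]
```

View pics/w25d.png

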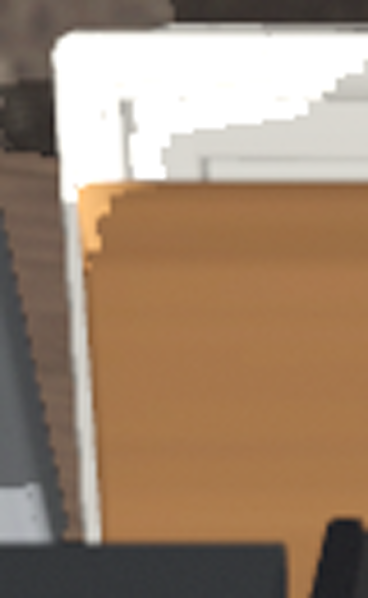

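View pics/w25e.png

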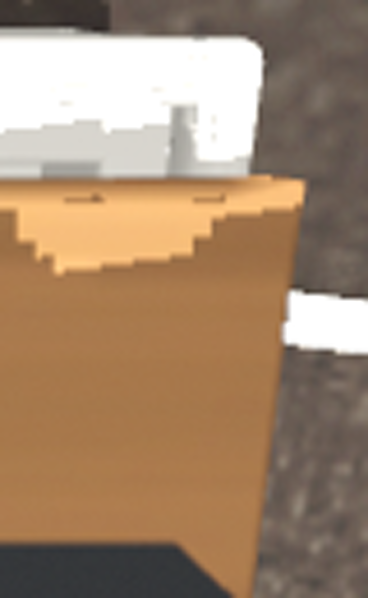

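Call:
step_arm:
  deltas:
    - [0,0,0.2,0.5,0.2,3,0]
    - [0,0,0.4,1,0.4,8,0]
    - [0,0,0.6,1.7,0.5,14,0]
    - [0,0,0.6,1.7,0.5,19,0]
    - [0,0,0.6,1.7,0.5,22,0]
    - [0,0,0.6,1.7,0.5,23,0]
    - [0,0,0.6,1.7,0.5,23,0]
    - [0,0,0.6,1.7,0.5,23,0]

```text
time: 31.65
position: [0.5219, 0.1474, 0.0744]
tool_rot: [2.375, 2.056, 0.0]
ft_force: [-0.6, -0.2, -3.5]
grip_width: 0.132
```

Run:
```python
from held import *
st(); s=ctrl.get_state(); im,c=snap('wrist','w26'); held('w26',s['position'],s['tool_rot'])
cv2.imwrite('pics/w26c.png',cv2.resize(im[100:350,180:560,::-1],None,fx=2.1,fy=2.1,interpolation=cv2.INTER_CUBIC))
```

```text
t 31.65 pos [0.5219 0.1474 0.0744] yaw 81.77 z [ 0. -0. -1.] F [-0.59 -0.16 -3.55] w 11.5
q [ 0.42  0.3  -0.84  1.85  0.25  1.11 -0.66]
row fit [-2.63504611e-03  1.60337505e+02] far edge tool mm [ 47.4 -34.1] [47.7 80.4]
L [239.5 200. ] [ 26.2 -40.8] R [479.5 200. ] [26.1 85.4]
```

View pics/w26c.png

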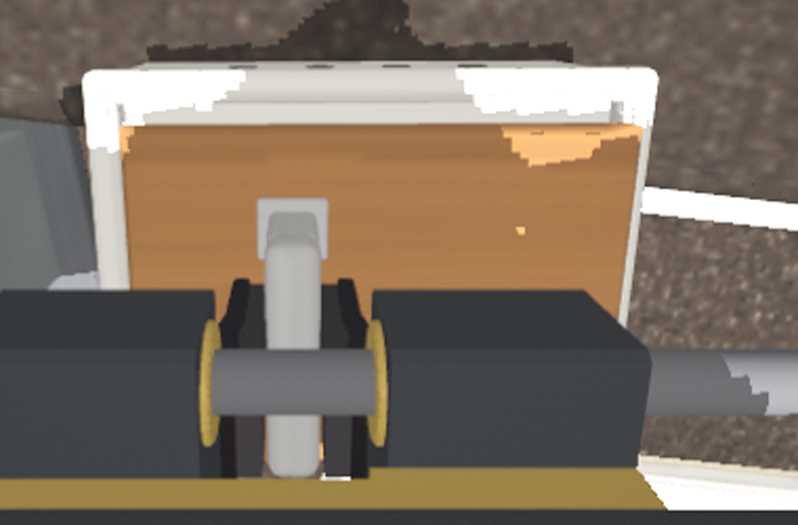

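Run:
```python
from held import *
im,c=load('w26'); s=ctrl.get_state(); R=Ro.from_rotvec(s['tool_rot']).as_matrix(); pos=s['position']
def tl(px,z):
    return (R.T@(plane(c,px,z)-pos)).round(4)[:2]*1000
cv2.imwrite('pics/w26d.png',cv2.resize(im[125:255,210:300,::-1],None,fx=4.6,fy=4.6,interpolation=cv2.INTER_CUBIC))
cv2.imwrite('pics/w26e.png',cv2.resize(im[125:255,420:510,::-1],None,fx=4.6,fy=4.6,interpolation=cv2.INTER_CUBIC))
for p in((220,136),(493,136)): print(p,tl(p,.072))
for p in((237.1,147.6),(476.2,147.6)): print('reb',p,tl(p,.062),tl(p,.072))
for p in((224,200),(486,200)): print('side outer',p,tl(p,.072))
```

```text
(220, 136) [ 58.2 -52.9]
(493, 136) [58.1 95.9]
reb (237.1, 147.6) [ 50.8 -46.5] [ 51.9 -44. ]
reb (476.2, 147.6) [50.7 92.1] [51.8 87.5]
side outer (224, 200) [ 22.  -53.5]
side outer (486, 200) [22.  96.8]
```

View pics/w26d.png

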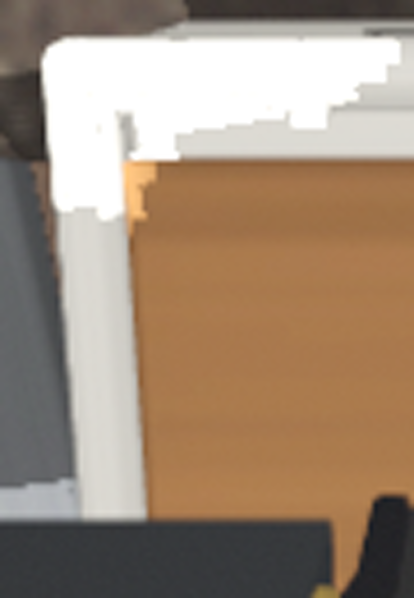

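View pics/w26e.png

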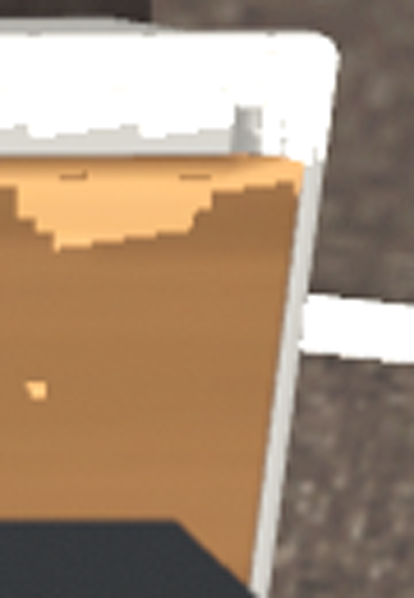

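Call:
step_arm:
  deltas:
    - [0,0,0,0.4,0,1,0]
    - [0,0,0,0.8,0,2.5,0]
    - [0,0,0,0.8,0,4,0]
    - [0,0,0,0.8,0,5.5,0]
    - [0,0,0,0.8,0,7,0]
    - [0,0,0,0.8,0,8,0]
    - [0,0,0,0.8,0,8,0]
    - [0,0,0,0.8,0,8,0]

```text
time: 32.7
position: [0.5219, 0.1482, 0.0662]
tool_rot: [2.375, 2.056, -0.0]
ft_force: [0.1, -0.2, -3.1]
grip_width: 0.132
```

Run:
```python
from held import *
st(); s=ctrl.get_state(); im,c=snap('wrist','w27');st()
cv2.imwrite('pics/w27c.png',cv2.resize(im[100:350,180:560,::-1],None,fx=2.1,fy=2.1,interpolation=cv2.INTER_CUBIC))
```

```text
t 32.7 pos [0.5219 0.1482 0.0662] yaw 81.77 z [ 0. -0. -1.] F [ 0.13 -0.18 -3.05] w 11.5
q [ 0.41  0.31 -0.84  1.85  0.26  1.09 -0.67]
t 32.75 pos [0.5219 0.1482 0.0663] yaw 81.78 z [ 0. -0. -1.] F [ 0.29  0.28 -3.67] w 11.5
q [ 0.41  0.31 -0.84  1.85  0.26  1.09 -0.67]
```

View pics/w27c.png

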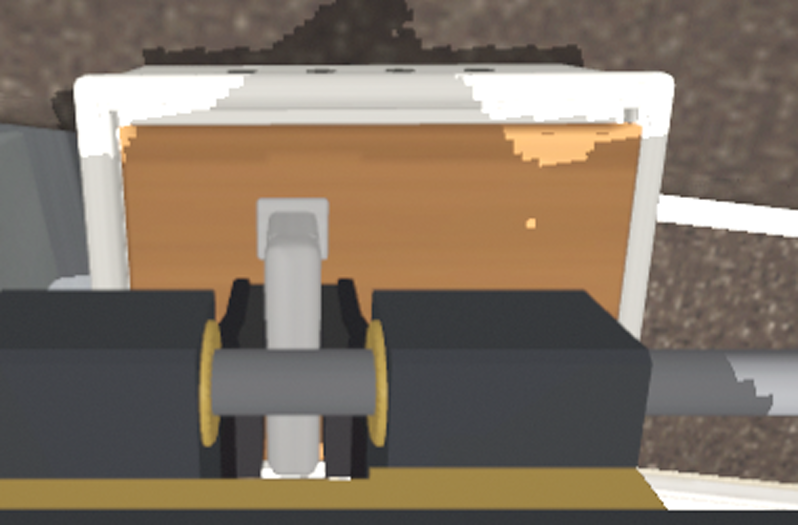

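Call:
step_arm:
  deltas:
    - [0,0,0,0.2,-0.6,1,0]
    - [0,0,0,0.2,-0.6,2,0]
    - [0,0,0,0.2,-0.6,3,0]
    - [0,0,0,0.2,-0.6,4,0]
    - [0,0,0,0.2,-0.6,5,0]
    - [0,0,0,0.2,-0.6,6,0]
    - [0,0,0,0.2,-0.6,6.5,0]
    - [0,0,0,0.2,-0.6,6.5,0]

```text
time: 33.75
position: [0.5213, 0.1484, 0.0604]
tool_rot: [2.375, 2.056, -0.001]
ft_force: [-5.0, -0.7, 6.1]
grip_width: 0.137
```

Run:
```python
from held import *
st(); s=ctrl.get_state(); im,c=snap('wrist','w28');st()
cv2.imwrite('pics/w28c.png',cv2.resize(im[100:350,180:560,::-1],None,fx=2.1,fy=2.1,interpolation=cv2.INTER_CUBIC))
```

```text
t 33.75 pos [0.5213 0.1484 0.0604] yaw 81.77 z [-0.    -0.001 -1.   ] F [-5.01 -0.74  6.13] w 11.9
q [ 0.41  0.31 -0.84  1.86  0.26  1.08 -0.68]
t 33.8 pos [0.5213 0.1484 0.0605] yaw 81.77 z [ 0.    -0.001 -1.   ] F [-2.9  -0.84  4.85] w 11.7
q [ 0.41  0.31 -0.84  1.86  0.26  1.08 -0.68]
```

View pics/w28c.png

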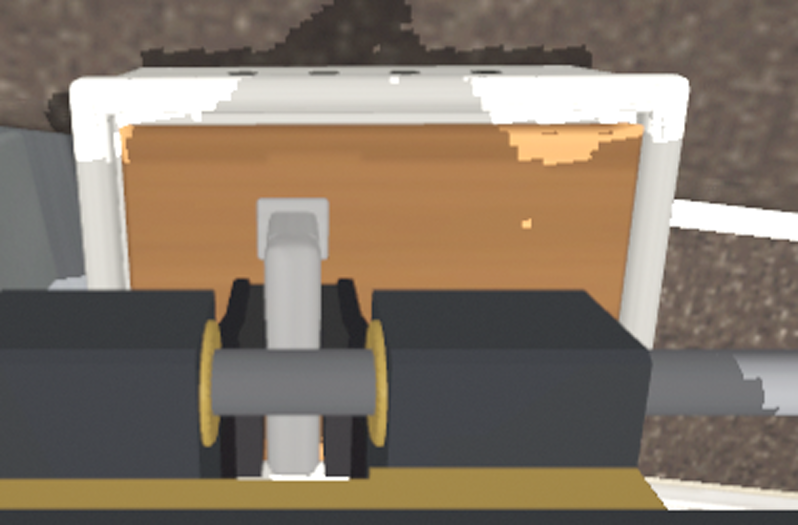

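Call:
step_arm:
  deltas:
    - [0,0,0,0,0,0,16]
    - [0,0,0,0,0,0,25]
    - [0,0,0,0,0,0,35]
    - [0,0,0,0,0,0,35]
    - [0,0,0,0,0,-15,35]
    - [0,0,0,0,0,-40,35]
    - [0,0,0,-30,0,-70,35]
    - [0,0,0,-60,0,-90,35]

```text
time: 34.8
position: [0.5134, 0.0892, 0.1522]
tool_rot: [2.372, 2.057, 0.003]
ft_force: [0.5, 0.2, -0.6]
grip_width: 0.399
```

Call:
step_arm:
  deltas:
    - [0,0,0,-10,0,0,35]
    - [0,0,0,-20,0,0,35]
    - [0,0,0,-25,0,0,35]
    - [0,0,0,-25,0,0,35]
    - [0,0,0,-25,0,0,35]
    - [0,0,0,-25,0,0,35]
    - [0,0,0,-25,0,0,35]
    - [0,0,0,-25,0,0,35]

```text
time: 35.8
position: [0.5091, 0.0645, 0.1497]
tool_rot: [-2.375, -2.057, 0.0]
ft_force: [0.7, 0.2, 0.5]
grip_width: 0.399
```

Run:
```python
from held import *
st(); im,c=snap('wrist','w29');st()
cv2.imwrite('pics/w29c.png',cv2.resize(im[0:260,190:510,::-1],None,fx=2.3,fy=2.3,interpolation=cv2.INTER_CUBIC))
```

```text
t 35.8 pos [0.5091 0.0645 0.1497] yaw 81.78 z [-0.  0. -1.] F [0.72 0.21 0.46] w 34.7
q [ 0.61  0.13 -0.83  1.83  0.1   1.23 -0.4 ]
t 35.85 pos [0.5091 0.0644 0.1497] yaw 81.78 z [-0. -0. -1.] F [ 0.36 -1.31 -0.71] w 35.0
q [ 0.61  0.13 -0.83  1.83  0.1   1.23 -0.4 ]
```

View pics/w29c.png

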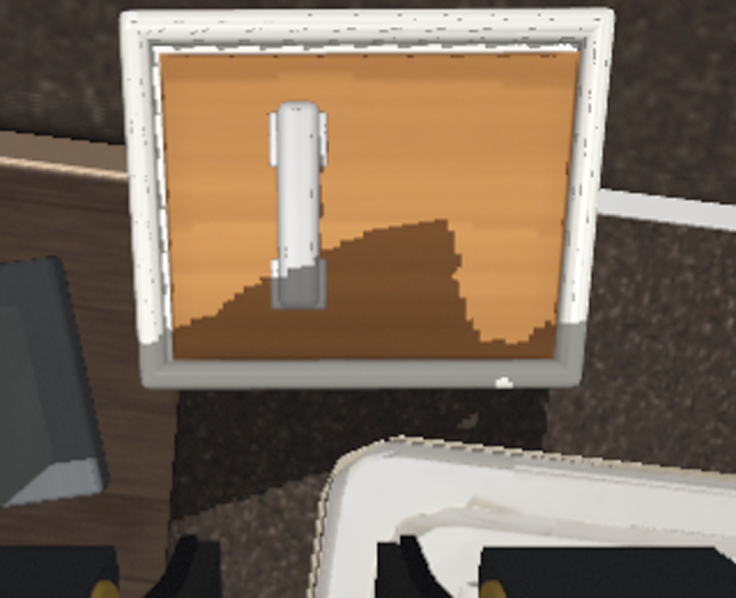

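Run:
```python
from held import *
im,c=load('w29')
a=cv2.resize(im[140:175,240:300,::-1],None,fx=10,fy=10,interpolation=cv2.INTER_CUBIC);b=cv2.resize(im[140:175,400:460,::-1],None,fx=10,fy=10,interpolation=cv2.INTER_CUBIC)
cv2.imwrite('pics/n.png',np.vstack([a[:290],b[:290]]))
a=cv2.resize(im[5:35,235:295,::-1],None,fx=10,fy=10,interpolation=cv2.INTER_CUBIC);b=cv2.resize(im[5:35,410:470,::-1],None,fx=10,fy=10,interpolation=cv2.INTER_CUBIC)
cv2.imwrite('pics/fa.png',np.vstack([a[:290],b[:290]]))
```

```text
(no output)
```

View pics/n.png

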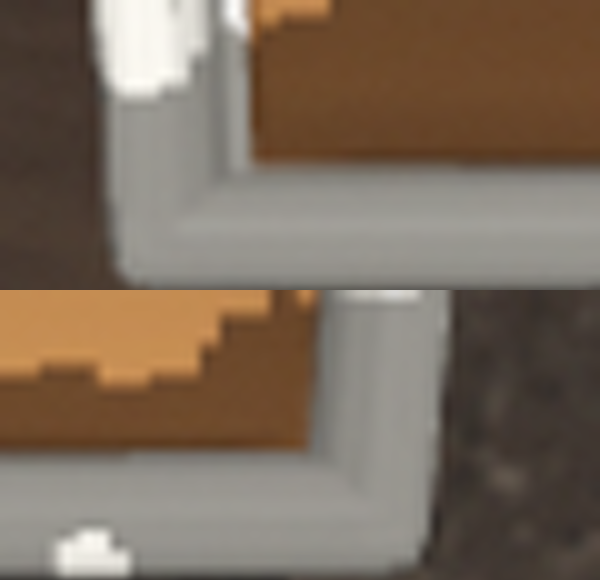

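View pics/fa.png

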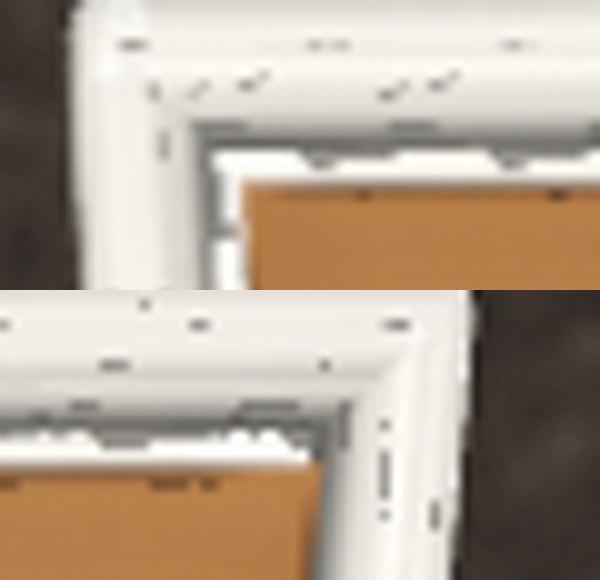

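Run:
```python
from h import *
delta(.549,.109,.075,81.8);delta(.549,.109,.056,81.8)
```

```text
[0.0, 0.0, -0.0, 49.9, 33.1, 74.7]
[0.0, 0.0, -0.0, 49.9, 33.1, 93.7]
```

Call:
step_arm:
  deltas:
    - [0,0,0,10,10,5,0]
    - [0,0,0,30,25,20,0]
    - [0,0,0,45,33,45,0]
    - [0,0,0,50,33,70,0]
    - [0,0,0,50,33,82,0]
    - [0,0,0,50,33,90,0]
    - [0,0,0,50,33,93.5,0]
    - [0,0,0,50,33,93.5,0]
  newtons: 20

```text
time: 36.85
position: [0.5493, 0.1088, 0.0567]
tool_rot: [2.375, 2.055, 0.001]
ft_force: [-0.1, -0.1, 0.3]
grip_width: 0.004
```

Run:
```python
from h import *
st(); im,c=snap('wrist','w30');st()
```

```text
t 36.85 pos [0.5493 0.1088 0.0567] yaw 81.74 z [ 0.001 -0.    -1.   ] F [-0.1  -0.09  0.33] w 0.4
q [ 0.45  0.36 -0.81  1.82  0.29  1.09 -0.61]
t 36.9 pos [0.5494 0.1089 0.0568] yaw 81.75 z [ 0.001 -0.    -1.   ] F [ 0.14 -0.27  0.21] w 0.3
q [ 0.45  0.36 -0.81  1.82  0.29  1.09 -0.61]
```

Call:
step_arm:
  deltas:
    - [0,0,0,0,0,0.5,0]
    - [0,0,0,0,0,1,0]
    - [0,0,0,0,0,1.5,0]
    - [0,0,0,0,0,2,0]
    - [0,0,0,0,0,2.5,0]
    - [0,0,0,0,0,3,0]
    - [0,0,0,0,0,3.5,0]
    - [0,0,0,0,0,3.5,0]

```text
time: 37.9
position: [0.5489, 0.1091, 0.0526]
tool_rot: [-2.375, -2.056, 0.0]
ft_force: [0.6, -0.3, -0.4]
grip_width: 0.003
```

Run:
```python
from h import *
st(); im,c=snap('wrist','w31');st()
```

```text
t 37.9 pos [0.5489 0.1091 0.0526] yaw 81.77 z [-0. -0. -1.] F [ 0.58 -0.28 -0.45] w 0.3
q [ 0.45  0.36 -0.81  1.83  0.29  1.08 -0.61]
t 37.95 pos [0.5489 0.1091 0.0527] yaw 81.77 z [-0. -0. -1.] F [-0.14 -0.34 -1.05] w 0.3
q [ 0.45  0.36 -0.81  1.83  0.29  1.08 -0.61]
```

View pics/w31.png

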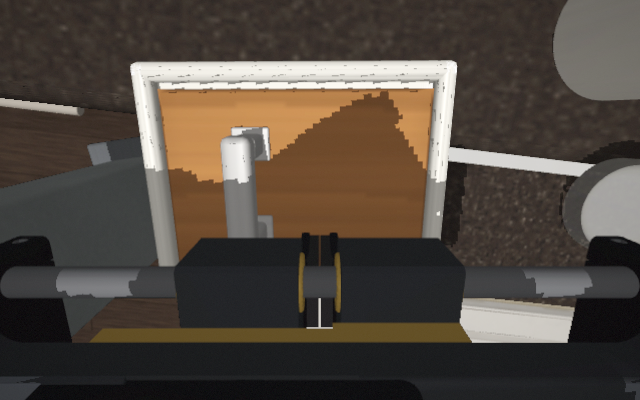

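Call:
step_arm:
  deltas:
    - [0,0,0,0,0,0.3,0]
    - [0,0,0,0,0,0.6,0]
    - [0,0,0,0,0,0.9,0]
    - [0,0,0,0,0,1.2,0]
    - [0,0,0,0,0,1.5,0]
    - [0,0,0,0,0,1.8,0]
    - [0,0,0,0,0,1.8,0]
    - [0,0,0,0,0,1.8,0]

```text
time: 38.95
position: [0.5489, 0.109, 0.051]
tool_rot: [2.375, 2.056, -0.0]
ft_force: [-0.2, 0.0, 1.8]
grip_width: 0.002
```

Run:
```python
from h import *
st(); im,c=snap('top','t5');st()
```

```text
t 38.95 pos [0.5489 0.109  0.051 ] yaw 81.77 z [-0. -0. -1.] F [-0.18  0.03  1.84] w 0.1
q [ 0.45  0.36 -0.81  1.83  0.3   1.08 -0.62]
t 39.0 pos [0.549  0.1091 0.051 ] yaw 81.77 z [ 0. -0. -1.] F [-1.2  -0.11  1.76] w 0.3
q [ 0.45  0.36 -0.81  1.83  0.3   1.08 -0.62]
```

Run:
```python
from h import *
im,c=load('w29')
P=[(265.0,156.2),(430.8,155.9),(442,22.6),(259.5,23.3)]
for z in(.072,):
    Q=[plane(c,p,z)[:2] for p in P]; print(z,np.round(Q,4).tolist(),[np.linalg.norm(Q[i]-Q[i-1]).round(4) for i in range(4)], np.mean(Q,0).round(4))
O=[(235+7,5+2),(410+47,5+1.5),(400+42,140+28),(240+12,140+28)]
Q=[plane(c,p,.072)[:2] for p in O]; print('outer',[np.linalg.norm(Q[i]-Q[i-1]).round(4) for i in range(4)],np.mean(Q,0).round(4))
```

```text
0.072 [[0.4738, 0.1068], [0.6015, 0.0886], [0.6145, 0.1815], [0.4873, 0.1994]] [np.float64(0.0936), np.float64(0.129), np.float64(0.0938), np.float64(0.1284)] [0.5443 0.1441]
outer [np.float64(0.1131), np.float64(0.1495), np.float64(0.1134), np.float64(0.1493)] [0.5435 0.1446]
```

Call:
step_arm:
  deltas:
    - [0,0,0,0,0,-10,0]
    - [0,0,0,0,0,-40,0]
    - [0,0,0,-10,-5,-80,0]
    - [0,0,0,-30,-20,-120,0]
    - [0,0,0,-60,-45,-150,0]
    - [0,0,0,-90,-70,-160,0]
    - [0,0,0,-110,-80,-160,0]
    - [0,0,0,-120,-80,-160,0]

```text
time: 40.0
position: [0.4524, 0.0007, 0.2117]
tool_rot: [2.375, 2.053, -0.0]
ft_force: [0.6, 0.2, 0.5]
grip_width: 0.006
```

Call:
step_arm:
  deltas:
    - [0,0,0,-5,0,0,0]
    - [0,0,0,-10,0,0,0]
    - [0,0,0,-15,0,0,0]
    - [0,0,0,-15,0,0,0]
    - [0,0,0,-15,0,0,0]
    - [0,0,0,-15,0,0,0]
    - [0,0,0,-15,0,0,0]
    - [0,0,0,-15,0,0,0]

```text
time: 41.0
position: [0.4505, -0.013, 0.211]
tool_rot: [2.375, 2.056, -0.0]
ft_force: [-0.1, 0.4, 0.1]
grip_width: 0.007
```

Run:
```python
from h import *
st(); im,c=snap('wrist','w32'); a,ca=snap('top','t6')
cv2.imwrite('pics/t6c.png',cv2.resize(a[110:260,200:500,::-1],None,fx=2.6,fy=2.6,interpolation=cv2.INTER_CUBIC))
```

```text
t 41.0 pos [ 0.4505 -0.013   0.211 ] yaw 81.78 z [ 0. -0. -1.] F [-0.09  0.44  0.09] w 0.6
q [ 0.78 -0.11 -0.75  1.88 -0.08  1.35 -0.09]
```

View pics/w32.png

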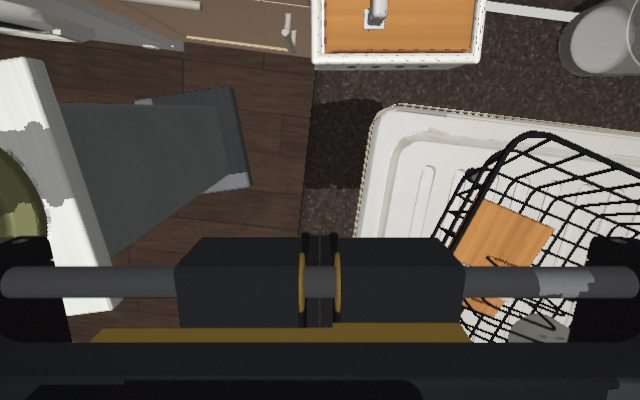

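View pics/t6c.png

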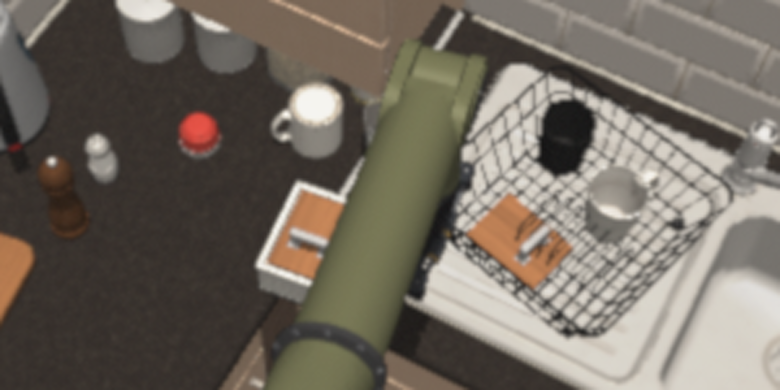

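```bash
python3 -c "
from bench import ctrl
print(ctrl.close_job()); s=ctrl.get_state(); print(s['time'])"
```

```text
the job is handed in; nothing more can be done
None
the job is handed in; nothing more can be done
```

I found the twisted lid and rocked it over, laid it in the drainer, closed the keeper with the flat lid, and handed the job in at about 41 s. No verdict was reported.

- **Twisted lid:** It was the lid nearer the robot, top view (261,231). Its far light corner held rigid at 13 N. Its near light corner went down under about 2 N, and the opposite corner rose 7–8 mm in the wrist picture. I did not press the other lid's corners, as the twisted one was already found. I took the other as flat by elimination.
- **Drainer:** I lowered the twisted lid to contact in the near half and then let go. Its handle measures about (-77, +4) mm from the drainer's centre, and it lies flat with the handle up. Thin plate prongs show over it in the pictures, but the contact height matched the drainer floor.
- **Keeper:** The flat lid lies in the rebate, centred within about 1 mm. A press of about 2 N on its near edge found its top at about 71 mm, against 72 mm nominal. Its image widths suggest a tilt of at most 0.014 rad. I did not press its far side.
- **Other items:** The mugs, mill and shaker show upright and unshoved in the last top view. The arm hid the glass there, but it shows standing in the last wrist view.

**Disagreements:**
- **Fingertip height:** The closed fingertips touched about 19 mm above the reported TCP height. My first presses, on both corners of the twisted lid, stopped short and touched nothing. I repeated them lower and used that offset for every height afterwards.
- **Camera scale:** Wrist-camera lengths were off by 1–2%, and different edges of the keeper gave its position 1–2 mm apart.

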